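# Rotate and restock the pill bottle row

## Robot

A 7-joint arm with a two-finger parallel gripper is mounted at the origin on the work surface. World frame = base frame: x ahead of the robot, y to its left, z up, the work surface at z = 0. Lengths are in mm, angles in rad, forces in N, time in s.
With the tool pointing down it reaches from about 350 to 900 mm from the base axis. Payload 19.9 kg.
Tool frame: the origin (TCP) lies between the finger pads; the fingertips stand 14 mm ahead of it and the grasp point (between the pads) lies 5 mm behind it (env.tip_extent is the z of the fingertips in the tool frame, in mm); z points along the fingers, y is the line along which they close (so a half turn about z gives the same grasp; the last joint's range is limited). The gripper opens to 94 mm and grips with 3 to 60 N. Pads are 16 mm wide; open, the fingers measure 119 mm over their backs; the gripper's body (75 mm by 177 mm) begins 78 mm behind the grasp point.
Start: joints at [-1.208, 0.417, -0.01, 1.614, 0.005, 1.111, -0.053], TCP at [245.56, 574.716, 198.725] pointing down, gripper open.
Joint ranges: [-2.81, 2.81], [-0.39, 2.02], [-1.27, 1.25], [0.06, 2.57], [-1.19, 4.33], [0.19, 2], [-2.82, 2.82]. Speed limits (rad/s): [1.89, 1.89, 2.39, 2.39, 3.01, 3.01, 3.01].

## Interface

Orientations are given as a rotation vector (axis times angle).
In Python, from station import env gives the robot as it stands.
- The arm moves only by the tool arm_command, never from a script. Its argument "targets" is a list of rows, each an object with "slide": the shift along the tool's x, y, z in cm, a list of three; "dr": the turn, a rotation vector about the tool's x, y, z in rad, a list of three; "jaw": the opening in per cent of the stroke, from 0 (shut) to 100 (fully open). In form: [{"slide": [tx, ty, tz], "dr": [rx, ry, rz], "jaw": jaw}, ...]. A call has 1 to 12 rows; each row shifts and turns the commanded pose from where the row before left it, along the tool's axes as they then stand; what a row does not reach is not made up. A row lasts 1/8 s, in which the tool goes at most 62.5 mm and 10.7 degrees, less where a joint would pass 70% of its speed; a pose out of reach is approached as far as the arm can. A call with a gripper value outside its range is refused whole. The fingers move at their own pace and stop on an object; the grip force is fixed at half the most. Time passes only in rows, so rows that do not move let the fingers close. It gives the time, the measured TCP pose, the force, the opening and the grip force at its end, in the units of the state.
- env.sense(): the state, without advancing time (a new reading comes with each control period).
- env.get_image(name): name is "side" or "top" or "wrist"; returns a dict with "pixels" (420x560x3 uint8, blue, green, red), "mtx" (3x3 intrinsics, pixels), "k1" (the pictures are not rectified: a ray, as slopes to the right and down, at radius r is drawn at 1 + k1 r^2 times it, then the intrinsics apply), "extrinsics" (4x4, takes a point from world to camera coordinates); the wrist camera has in their place "hand_eye" (4x4, takes a point from camera to tool coordinates, whose origin is the TCP and whose axes are the flange's). Camera axes: x right, y down, z forward; pixel columns grow to the right and rows downward; lengths in mm; the calibration is good to about 2 mm. A picture is of the moment at which its call begins: read the wrist's pose just before it. There is no depth.
- env.sign_off(): hands the job in; it is judged then, once.
The state is a dict: "clock": time; "joint_pos": joint angles; "qd": joint speeds; "effort": joint torques, N m; "tcp_pos": TCP position; "ee_rot": TCP orientation; "force": force on the tool from outside, world axes, zero at the start; "wrist_torque": the same for the moment, N m; "opening": finger opening in mm; "grasp_force": force on a finger pad.
Only numpy, scipy, OpenCV 4.12 (cv2) and the standard library are available. Lean on these libraries where they do the work, as an engineer would, in place of code of your own. Each camera call takes 0.05 s, during which the arm holds its last target. There are 200 camera calls.

## Task

Restock the pill bottle row on the pine shelf: pull the two older bottles (orange caps) forward along the row until they stand one behind the other against the front lip, then take the new bottle (blue cap) out of the steel tray and stand it behind them in the row. Then draw the row's sliding stop forward by its yellow tab until it touches the new bottle and the row is closed up, and only then press the red clamp lever all the way down to lock it. Leave every other thing where it stands, keep all bottles upright and let go of everything at the end.

Things in the scene. Friction and masses are not known exactly. Their poses are not given: they have to be found in the camera images.
- row_front (a point): Front end of the row: point on the shelf's top surface (z = 30 mm), middle of the front lip's inner face. x runs level back along the row, away from the robot; y to its left; z up. The row is a 64 mm wide channel along x between aluminium rails 14 mm high, 4 mm thick; lip 16 mm high.
- shelf: Fixed pine shelf board 340 (x) x 280 (y) mm, top surface 30 mm above the table; origin at the centre of its underside, 155 mm behind the row's front lip; axes as row_front. Low side panels (inner faces at y = +-130 mm) and back panel rise 30 mm above the top surface.
- old_a: Older pill bottle, white with orange cap and band: upright cylinder 52 mm diameter, 72 mm high, plus a 47 mm diameter cap to 98 mm. About 0.12 kg. Origin at the centre of its underside, z up. It stands in the row, nearer the front.
- old_b: The other older pill bottle, same shape and colours, standing in the row farther back. Same origin.
- new: New pill bottle, same shape and size with blue cap and band, standing in the steel tray. Same origin.
- stop_face (a point): Foot of the grey row stop's front face, mid row; axes as row_front. Face 54 mm wide, 60 high. Yellow pull tab upright on it: 30 mm wide (y), 10 thick (x = 1 to 11 mm), z = 55 to 100 mm. Behind, a 50 mm wide, 17 high sled to x = 78 mm carries the clamp post (x = 45 to 75, y = -27 to -11, top z = 52 mm).
- row_stop (a joint): Travel of the row stop in m: 0 fully back, grows as it slides forward (towards the robot, -x of the row), up to 0.13. Friction about 4 N; it stays where it is left.
- clamp_tip (a point): Point on the upper face of the red clamp lever (16 mm wide, 8 thick), 10 mm from its free end. Seen from stop_face the lever's pivot line, along x, is at y = -20, z = 51 mm (lever at x = 52 to 68 mm); the lever runs towards +y. Fully down this point is at y = 22, z = 47 mm.
- clamp (a joint): Angle of the clamp lever in rad: 0 is raised 0.5 rad above level (open), grows as its free end is pressed down, 0.7 is fully down (locked, a hard end, 0.2 rad below level). Takes 2 to 5 N at the tip; it stays where it is left.
- tray: Stainless dressing tray, fixed, 200 x 160 mm, 22 mm high, 4 mm walls; origin at the centre of its underside. It holds the new bottle, the amber jar and the steel beaker.
- cup: Small white ceramic cup on the shelf, 56 mm diameter, 58 mm high; origin at the centre of its underside. Leave alone.
- salve_jar: Jar with green lid on the shelf, 54 mm diameter, 60 mm high; origin at the centre of its underside. Leave alone.
- carton: Plaster carton with a green band on the shelf, 50 x 50 x 60 mm high; origin at the centre of its underside. Leave alone.
- forceps: Curved steel forceps lying on the shelf, about 150 mm long along their x, 50 mm wide, 8 mm high; origin near the middle of the underside. Leave alone.
- amber_jar: Amber glass jar with black lid in the tray, 56 mm diameter, 85 mm high; origin at the centre of its underside. Leave alone.
- beaker: Open steel beaker in the tray, 56 mm diameter, 78 mm high; origin at the centre of its underside. Leave alone.
- case: Red plastic first-aid case lying on the table, 200 x 150 x 70 mm high; origin at the centre of its underside. Leave alone.
Things that resemble listed ones, but are neither listed nor needed, are in the scene too. What is shaped like the new but green is not meant.

How it is judged:
By the outcome, as a careful person would: the job done as asked, in the order asked, and still so for the second after the job is handed in, with the robot touching nothing.
It also fails if it takes over 64 s, if anything falls off the work surface, if the arm or the gripper's body presses on something with over 40 N, if the wrist force passes 120 N, or if a joint passes its speed limit or range.

## Working session

There is one attempt and no reset: what is moved stays moved. The work goes in short steps, Python scripts to look and compute and a tool call to move; the robot and the scene stay as the last step left them, time stands still between calls to the robot, and variables do not carry over. Pictures are saved under pics/ and viewed, at most 10 in all, crops included, and the job is handed in when it is done.

Besides the shell and the picture viewer there is one more tool, called as name([rows], argument=value, ...), one row to a line, values as JSON. arm_command: Moves the arm, as the interface text tells. Its arguments: {"type":"object","properties":{"targets":{"type":"array"}},"required":["targets"]}

```bash
mkdir -p pics
cat > h.py <<'E'
import numpy as np, cv2
from station import env
from scipy.spatial.transform import Rotation as R
def snap(name,fn):
    s=env.sense(); im=env.get_image(name); cv2.imwrite('pics/'+fn,im['pixels']); 
    np.savez('pics/'+fn+'.npz',tcp=s['tcp_pos'],rot=s['ee_rot'],**{k:v for k,v in im.items() if k!='pixels'}); return im
def cam(fn):
    d=np.load('pics/'+fn+'.npz'); 
    if 'extrinsics' in d: E=d['extrinsics']
    else:
        T=np.eye(4);T[:3,:3]=R.from_rotvec(d['rot']).as_matrix();T[:3,3]=d['tcp']
        E=np.linalg.inv(T@d['hand_eye'])
    return E,d['mtx'],float(d['k1'])
def px2w(fn,uv,z):
    E,K,k1=cam(fn); uv=np.array(uv,float).reshape(-1,1,2)
    n=cv2.undistortPoints(uv,K,np.array([k1,0,0,0.]))[:,0]
    r=np.c_[n,np.ones(len(n))]@E[:3,:3]; c=-E[:3,:3].T@E[:3,3]
    return c+r*((np.broadcast_to(z,len(n))-c[2])/r[:,2])[:,None]
def w2px(fn,P):
    E,K,k1=cam(fn)
    return cv2.projectPoints(np.array(P,float).reshape(-1,1,3),E[:3,:3],E[:3,3],K,np.array([k1,0,0,0.]))[0][:,0]
E
python3 - <<'E'
from h import *
for n in ['top','side']: snap(n,n+'1.png')
s=env.sense(); print(s['ee_rot'],s['tcp_pos'],s['opening'],R.from_rotvec(s['ee_rot']).as_matrix().round(3))
for n in ['top1.png','side1.png']:
    E,K,k=cam(n); print(n,(-E[:3,:3].T@E[:3,3]).round(),E[:3,:3].round(2).tolist(),K.round(),k)
E
```

```text
[-6.29880182e-01 -3.07765238e+00  1.72449100e-03] [245.43705323 574.41706778 198.19743821] 94.13178346241202 [[-0.92   0.393 -0.   ]
 [ 0.393  0.92  -0.001]
 [-0.    -0.001 -1.   ]]
top1.png [ 419.   12. 1299.] [[0.0, -1.0, 0.01], [-0.99, -0.0, -0.14], [0.14, -0.01, -0.99]] [[478.   0. 276.]
 [  0. 478. 212.]
 [  0.   0.   1.]] -0.1309426750558604
side1.png [   84. -1068.   880.] [[0.91, -0.42, -0.0], [-0.23, -0.49, -0.84], [0.35, 0.76, -0.55]] [[517.   0. 281.]
 [  0. 517. 216.]
 [  0.   0.   1.]] -0.005214565800808603
```

View pics/top1.png

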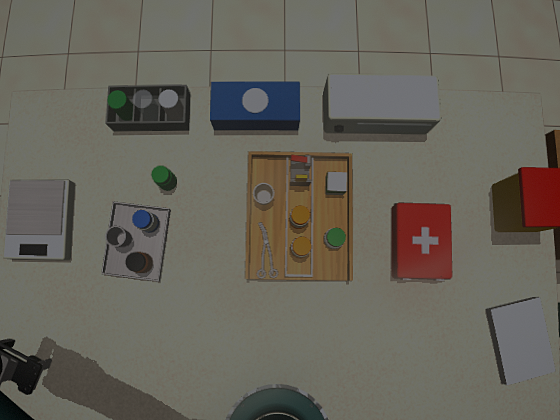

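View pics/side1.png

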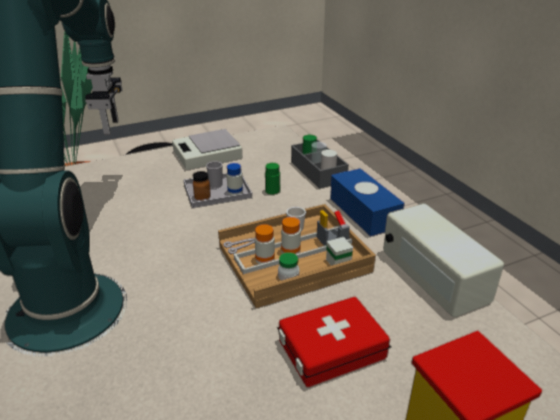

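The top view shows the shelf at x 248-352, y 152-282, with orange caps at (301,246) and (300,216) and the stop and red lever at (300,160-180). The tray is at (137,242).

What could be mistaken for the new bottle in the top view: the blue cap in the tray (143,219), the green bottle outside the tray (163,175), the bottles in the rack (117,99) and the blue box (255,105). By the description I choose (143,219). One close crop will check it.

Run:
```python
from h import *
im=cv2.imread('pics/top1.png')
a=cv2.resize(im[145:290,240:360],None,fx=4,fy=4,interpolation=cv2.INTER_CUBIC)
b=cv2.resize(im[195:290,95:180],None,fx=4,fy=4,interpolation=cv2.INTER_CUBIC)
c=np.zeros((580,480+340,3),np.uint8);c[:,:480]=a;c[:380,480:]=b
c=np.clip(c[:,:800].astype(float)*1.6,0,255).astype(np.uint8)
cv2.imwrite('pics/crop1.png',c)
f='top1.png'
# shelf corners estimate at panel top z=60
print(px2w(f,[(248,282),(352,282),(352,153),(248,153)],60).round())
def blob(lo,hi,box):
    hsv=cv2.cvtColor(im,cv2.COLOR_BGR2HSV); m=cv2.inRange(hsv,lo,hi); z=np.zeros_like(m); x0,y0,x1,y1=box; z[y0:y1,x0:x1]=m[y0:y1,x0:x1]
    n,l,st,ce=cv2.connectedComponentsWithStats(z); return [(st[i].tolist(),ce[i].round(1)) for i in range(1,n) if st[i][4]>12]
for nm,lo,hi,box,z in [('or',(8,150,90),(20,255,255),(285,195,315,265),(128)),('blue',(100,120,60),(125,255,255),(120,200,165,240),98),('yel',(22,120,90),(35,255,255),(285,165,315,195),130),('red',(0,150,80),(8,255,255),(285,150,315,180),90)]:
    for st,ce in blob(lo,hi,box):
        print(nm,st,ce,px2w(f,[ce],z).round(1))
```

```text
[[ 414.   75.   60.]
 [ 415. -193.   60.]
 [ 758. -200.   60.]
 [ 756.   79.   60.]]
or [291, 205, 20, 19, 270] [300.3 214. ] [[582.2 -56.2 128. ]]
or [288, 211, 2, 14, 14] [288.2 217.5] [[573.3 -26.2 128. ]]
or [293, 236, 18, 19, 273] [301.6 245.4] [[504.3 -59.1 128. ]]
blue [133, 210, 17, 18, 244] [140.9 218.4] [[573.5 349.4  98. ]]
yel [296, 175, 11, 3, 33] [301. 176.] [[678.  -58.3 130. ]]
red [291, 155, 16, 7, 87] [298.4 158.1] [[734.6 -54.2  90. ]]
```

View pics/crop1.png

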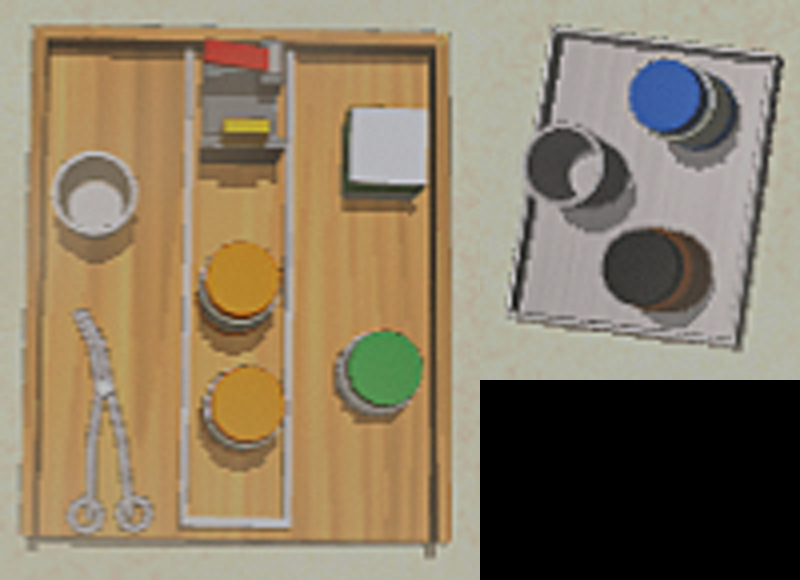

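The crop confirms the choice. It shows two orange caps in the row, the stop with its yellow tab and raised red lever at the back, and the new bottle's blue cap at the tray's back right with the beaker to its left and the amber jar in front. The shelf is nearly aligned with the world axes, with its row at y≈-58, its front at x≈430 and the stop face at x≈672. I'll square the jaw and go above the row.

arm_command([
  {"slide": [0,0,-0.5],"dr": [0,0,-0.134],"jaw": 75},
  {"slide": [0,0,-0.5],"dr": [0,0,-0.134],"jaw": 75},
  {"slide": [0,0,-0.5],"dr": [0,0,-0.135],"jaw": 75},
  {"slide": [-2.15,-5.27,-0.15],"dr": [0,0,0],"jaw": 75},
  {"slide": [-2.15,-5.27,-0.15],"dr": [0,0,0],"jaw": 75},
  {"slide": [-2.15,-5.27,-0.15],"dr": [0,0,0],"jaw": 75},
  {"slide": [-2.15,-5.27,-0.15],"dr": [0,0,0],"jaw": 75},
  {"slide": [-2.15,-5.27,-0.15],"dr": [0,0,0],"jaw": 75},
  {"slide": [-2.15,-5.27,-0.15],"dr": [0,0,0],"jaw": 75},
  {"slide": [-2.15,-5.27,-0.15],"dr": [0,0,0],"jaw": 75},
  {"slide": [-2.15,-5.27,-0.15],"dr": [0,0,0],"jaw": 75},
  {"slide": [-2.15,-5.27,-0.15],"dr": [0,0,0],"jaw": 75},
])

```text
clock: 1.6
tcp_pos: [439.0, 98.4, 227.4]
ee_rot: [0.001, 3.141, 0.0]
force: [1.6, 0.2, 0.7]
opening: 70.3
grasp_force: 0.0
```

arm_command([
  {"slide": [-2.15,-5.27,-0.15],"dr": [0,0,0],"jaw": 75},
  {"slide": [-2.15,-5.27,-0.15],"dr": [0,0,0],"jaw": 75},
  {"slide": [-2.15,-5.27,-0.15],"dr": [0,0,0],"jaw": 75},
  {"slide": [0,0,0],"dr": [0,0,0],"jaw": 75},
  {"slide": [0,0,0],"dr": [0,0,0],"jaw": 75},
])

```text
clock: 2.22
tcp_pos: [502.8, -57.5, 231.4]
ee_rot: [-0.001, -3.141, -0.0]
force: [1.1, 0.3, -0.4]
opening: 70.6
grasp_force: 0.0
```

Run:
```python
from h import *
snap('wrist','w1.png'); s=env.sense(); print(s['clock'],s['tcp_pos'].round(1),R.from_rotvec(s['ee_rot']).as_matrix().round(3).tolist(),s['opening'],np.array(s['joint_pos']).round(2),s['force'])
d=np.load('pics/w1.png.npz');print(d['hand_eye'].round(2))
f='top1.png'; 
print(px2w(f,[(299.25,274.8),(286.3,274.5),(312,274.5)],46).round(1))
```

```text
2.275 [502.7 -57.  231.5] [[-1.0, -0.0, -0.001], [-0.0, 1.0, 0.0], [0.001, 0.0, -1.0]] 70.37964268651974 [-0.31  0.18  0.41  1.88 -0.08  1.1   1.7 ] [0.50837096 0.99594064 0.40796628]
[[ 0.0000e+00 -9.7000e-01 -2.3000e-01  6.6850e+01]
 [ 1.0000e+00  0.0000e+00  0.0000e+00  1.7000e-01]
 [-0.0000e+00 -2.3000e-01  9.7000e-01 -1.8537e+02]
 [ 0.0000e+00  0.0000e+00  0.0000e+00  1.0000e+00]]
[[433.5 -57.6  46. ]
 [434.2 -23.8  46. ]
 [434.3 -91.   46. ]]
```

View pics/w1.png

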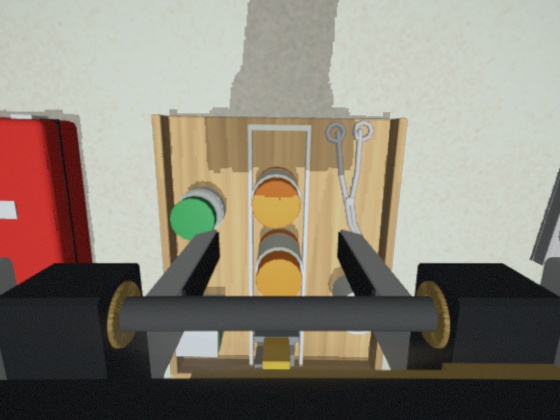

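The wrist view, with up towards the robot, shows the row lip at (280,128), cap A at (277,203), cap B at (279,278) and the yellow tab at (277,352).

Run:
```python
from h import *
f='w1.png'; im=cv2.imread('pics/'+f); hsv=cv2.cvtColor(im,cv2.COLOR_BGR2HSV)
m=cv2.inRange(hsv,(10,170,170),(24,255,255)); m[:, :230]=0;m[:,330:]=0
n,l,st,ce=cv2.connectedComponentsWithStats(m)
for i in range(1,n):
    if st[i][4]>100: print(st[i],ce[i].round(1),px2w(f,[ce[i]],128).round(1)); 
print('lip',px2w(f,[(280,130),(250,130),(309,130)],46).round(1))
print('rails end',px2w(f,[(250,350),(303,350)],44).round(1))
print('tab',px2w(f,[(277,342),(277,366)],130).round(1))
print('proj A circle', w2px(f,[[504,-59,128],[504+23.5,-59,128],[504-23.5,-59,128],[430,-58,46]]).round())
g='top1.png'
print('tray',px2w(g,[(140.9,218.4)],102).round(1),'beaker',px2w(g,[(118.5,237)],80).round(1))
```

```text
[255 181  42  19 485] [276.  189.8] [[490.6 -59.2 128. ]]
[257 278  44  18 407] [278.5 288.6] [[591.2 -56.9 128. ]]
lip [[436.9 -55.1  46. ]
 [436.9 -89.3  46. ]
 [437.  -22.1  46. ]]
rails end [[727.3 -95.4  44. ]
 [727.4 -23.6  44. ]]
tab [[650.7 -58.5 130. ]
 [679.6 -58.5 130. ]]
proj A circle [[276. 204.]
 [276. 228.]
 [276. 179.]
 [277. 124.]]
tray [[572.9 348.3 102. ]] beaker [[526.9 411.9  80. ]]
```

A is at about (503.5,-59) and B at about (581,-57), both consistent across the two views. I'll descend on A and grip it.

arm_command([
  {"slide": [-0.1,-0.1,2.5],"dr": [0,0,0],"jaw": 75},
  {"slide": [0,0,2.5],"dr": [0,0,0],"jaw": 75},
  {"slide": [0,0,2.5],"dr": [0,0,0],"jaw": 75},
  {"slide": [0,0,2.5],"dr": [0,0,0],"jaw": 75},
  {"slide": [0,0,2.5],"dr": [0,0,0],"jaw": 75},
  {"slide": [0,0,2.7],"dr": [0,0,0],"jaw": 75},
  {"slide": [0,0,0],"dr": [0,0,0],"jaw": 75},
  {"slide": [0,0,0],"dr": [0,0,0],"jaw": 50},
  {"slide": [0,0,0],"dr": [0,0,0],"jaw": 50},
  {"slide": [0,0,0],"dr": [0,0,0],"jaw": 50},
])

```text
clock: 3.52
tcp_pos: [504.7, -58.7, 80.7]
ee_rot: [0.001, 3.14, 0.0]
force: [-1.2, 0.3, 7.4]
opening: 51.1
grasp_force: 30.0
```

arm_command([
  {"slide": [0.6,0,0],"dr": [0,0,0],"jaw": 50},
  {"slide": [0.6,0,0],"dr": [0,0,0],"jaw": 50},
  {"slide": [0.6,0,0],"dr": [0,0,0],"jaw": 50},
  {"slide": [0.6,0,0],"dr": [0,0,0],"jaw": 50},
  {"slide": [0.6,0,0],"dr": [0,0,0],"jaw": 50},
  {"slide": [0.5,0,0],"dr": [0,0,0],"jaw": 50},
  {"slide": [0,0,0],"dr": [0,0,0],"jaw": 50},
])

```text
clock: 4.4
tcp_pos: [470.6, -59.0, 81.2]
ee_rot: [0.001, 3.138, -0.0]
force: [1.9, -0.6, 13.2]
opening: 50.8
grasp_force: 30.0
```

arm_command([
  {"slide": [0.3,0,-0.1],"dr": [0,0,0],"jaw": 50},
  {"slide": [0.3,0,0],"dr": [0,0,0],"jaw": 50},
  {"slide": [0,0,0],"dr": [0,0,0],"jaw": 50},
])

```text
clock: 4.78
tcp_pos: [463.4, -58.9, 81.3]
ee_rot: [0.001, 3.14, -0.0]
force: [1.8, -0.3, 5.5]
opening: 51.1
grasp_force: 30.0
```

arm_command([
  {"slide": [0.3,0,0],"dr": [0,0,0],"jaw": 50},
  {"slide": [0.2,0,0],"dr": [0,0,0],"jaw": 50},
  {"slide": [0,0,0],"dr": [0,0,0],"jaw": 50},
])

```text
clock: 5.15
tcp_pos: [457.9, -58.9, 80.9]
ee_rot: [0.001, 3.142, -0.0]
force: [1.4, -1.3, 4.5]
opening: 50.7
grasp_force: 30.0
```

arm_command([
  {"slide": [0.2,0,0],"dr": [0,0,0],"jaw": 50},
  {"slide": [0,0,0],"dr": [0,0,0],"jaw": 50},
])

```text
clock: 5.4
tcp_pos: [455.8, -58.9, 80.7]
ee_rot: [-0.001, -3.141, 0.0]
force: [1.2, -0.0, 2.0]
opening: 50.7
grasp_force: 30.0
```

arm_command([
  {"slide": [0.2,0,0],"dr": [0,0,0],"jaw": 50},
  {"slide": [0,0,0],"dr": [0,0,0],"jaw": 50},
])

```text
clock: 5.65
tcp_pos: [453.9, -58.8, 80.7]
ee_rot: [-0.001, -3.141, 0.0]
force: [1.1, -0.4, 1.9]
opening: 50.8
grasp_force: 30.0
```

arm_command([
  {"slide": [0.2,0,0],"dr": [0,0,0],"jaw": 50},
  {"slide": [0,0,0],"dr": [0,0,0],"jaw": 50},
])

```text
clock: 5.9
tcp_pos: [451.9, -58.8, 80.7]
ee_rot: [-0.001, -3.141, 0.0]
force: [2.0, -0.3, 2.4]
opening: 50.5
grasp_force: 30.0
```

Run:
```python
from h import *
snap('wrist','w2.png');snap('side','s2.png'); s=env.sense(); print(s['tcp_pos'],s['force'])
a=cv2.resize(cv2.imread('pics/w2.png')[60:330,150:410],(520,540)); b=cv2.resize(cv2.imread('pics/s2.png')[200:310,210:380],None,fx=2,fy=2,interpolation=cv2.INTER_CUBIC)
c=np.zeros((540,800,3),np.uint8); c[:,:520]=a; c[:220,520:800]=b[:,:280]; cv2.imwrite('pics/c2.png',c)
```

```text
[452.02368224 -58.86879021  80.78673647] [1.10544411 0.81213923 1.63513278]
```

View pics/c2.png

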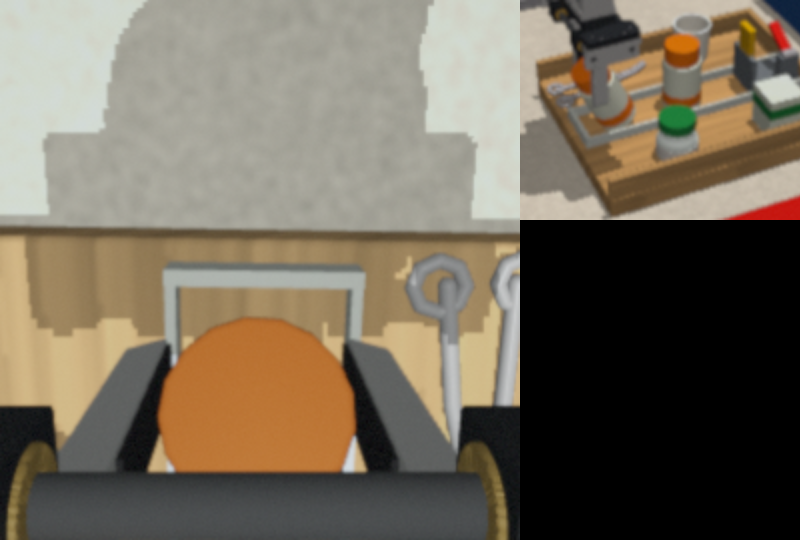

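The crop shows bottle A tilted in the grip, its cap leaning towards the robot and its base lagging. The lip's inner edge is at crop (262,287). I'll measure the lean before righting it.

Run:
```python
from h import *
f='w2.png'
for p in [(258,318),(160,415),(355,415),(262,287),(262,268),(178,330),(350,330)]:
    u=(150+p[0]/2,60+p[1]/2); print(p,px2w(f,[u],128)[0].round(1),px2w(f,[u],46)[0].round(1),px2w(f,[u],30)[0].round(1))
f='s2.png'
# side crop: cap top, base
for p in [(585,75),(618,110),(617,122)]:
    print((210+(p[0]-520)/2,200+p[1]/2))
for th in [0,.1,.2,.3,.4]:
    c=np.array([452,-58.9,85]); ax=np.array([-np.sin(th),0,np.cos(th)])
    print(th,w2px(f,[c+ax*43,c-ax*55,c-ax*55+26*np.array([np.cos(th),0,np.sin(th)])]).round(1).tolist(),w2px('w2.png',[c+ax*43-23.5*np.array([np.cos(th),0,np.sin(th)])]).round())
```

```text
(258, 318) [424.7 -58.2 128. ] [448.3 -58.   46. ] [452.9 -57.9  30. ]
(160, 415) [448.4 -81.3 128. ] [486.1 -94.7  46. ] [493.4 -97.3  30. ]
(355, 415) [448.4 -35.4 128. ] [486.1 -21.6  46. ] [493.4 -18.9  30. ]
(262, 287) [417.5 -57.3 128. ] [436.8 -56.6  46. ] [440.5 -56.4  30. ]
(262, 268) [413.1 -57.3 128. ] [429.8 -56.6  46. ] [433.1 -56.4  30. ]
(178, 330) [427.6 -76.4 128. ] [452.8 -87.   46. ] [457.7 -89.1  30. ]
(350, 330) [427.6 -37.3 128. ] [452.8 -24.6  46. ] [457.7 -22.1  30. ]
(242.5, 237.5)
(259.0, 255.0)
(258.5, 261.0)
0 [[245.0, 234.3], [246.5, 264.8], [255.7, 262.2]] [[278. 227.]]
0.1 [[243.4, 234.8], [248.5, 264.1], [257.5, 260.8]] [[278. 217.]]
0.2 [[241.8, 235.4], [250.4, 263.3], [259.2, 259.2]] [[278. 207.]]
0.3 [[240.3, 236.2], [252.2, 262.4], [260.8, 257.6]] [[278. 198.]]
0.4 [[238.8, 237.0], [254.0, 261.3], [262.2, 255.9]] [[278. 190.]]
```

The lean is about 0.15 rad. The base reached the lip (inner face x≈435, so base centre ≈461) and the bottle then pivoted in the pads. I'll move the grip back 9 mm with a light downward press to stand it up, then release.

arm_command([
  {"slide": [-0.3,0,0.1],"dr": [0,0,0],"jaw": 50},
  {"slide": [-0.3,0,0.1],"dr": [0,0,0],"jaw": 50},
  {"slide": [-0.3,0,0.1],"dr": [0,0,0],"jaw": 50},
  {"slide": [0,0,0],"dr": [0,0,0],"jaw": 50},
])

```text
clock: 6.5
tcp_pos: [461.3, -59.0, 78.0]
ee_rot: [0.002, 3.142, -0.0]
force: [-1.1, -1.0, 10.1]
opening: 49.1
grasp_force: 29.9
```

arm_command([
  {"slide": [0,0,0.0],"dr": [0,0,0],"jaw": 59},
  {"slide": [0,0,0],"dr": [0,0,0],"jaw": 65},
  {"slide": [0,0,0],"dr": [0,0,0],"jaw": 72},
])

```text
clock: 6.88
tcp_pos: [460.9, -58.8, 77.6]
ee_rot: [-0.001, -3.141, 0.0]
force: [-0.5, 0.5, 0.6]
opening: 66.3
grasp_force: 0.0
```

Run:
```python
from h import *
snap('wrist','w3.png');snap('side','s3.png'); s=env.sense(); print(s['tcp_pos'],s['force'],s['opening'])
a=cv2.resize(cv2.imread('pics/w3.png')[60:330,150:410],(400,415)); b=cv2.resize(cv2.imread('pics/s3.png')[215:285,215:315],None,fx=4,fy=4,interpolation=cv2.INTER_CUBIC)
c=np.zeros((415,800,3),np.uint8); c[:,:400]=a; c[:280,400:800]=b; cv2.imwrite('pics/c3.png',c)
```

```text
[460.95811449 -58.8387308   77.70673067] [-0.08637695  0.46786946 -0.089094  ] 67.69511330656617
```

View pics/c3.png

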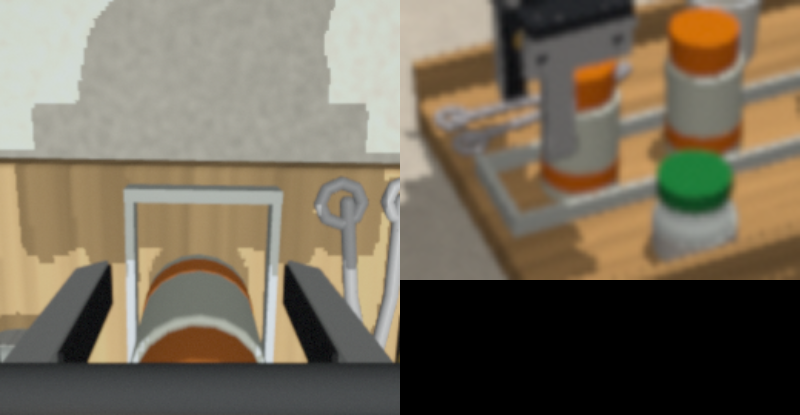

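Bottle A stands upright again, with its base front at crop (198,257), short of the lip inner edge at (200,203). Next I compute the gap.

Run:
```python
from h import *
f='w3.png'
k=260/400
print('base front',px2w(f,[(150+198*k,60+257*k)],30).round(1),'lip',px2w(f,[(150+200*k,60+203*k),(150+200*k,60+187*k)],46).round(1))
print('capfront', px2w(f,[(150+200*k,60+328*k)],[128]).round(1),px2w(f,[(150+200*k,60+316*k)],[102]).round(1))
print('side base front/right edge',w2px('s3.png',[[471-26,-59,30],[471,-59-26,30],[471,-59+0,30],[471,-59,128]]).round(1))
```

```text
base front [[467.4 -58.2  30. ]] lip [[436.7 -57.3  46. ]
 [429.4 -57.3  46. ]]
capfront [[458.9 -57.8 128. ]] [[466.7 -57.6 102. ]]
side base front/right edge [[244.1 265.5]
 [257.  268.5]
 [253.2 262.9]
 [251.9 232.5]]
```

The bottle actually stands at about x=490, since the pads slid along the cylinder. I'll push from behind instead: both fingers low as a cradle, in the gap between A and B.

arm_command([
  {"slide": [0,0,-4.2],"dr": [0,0,0],"jaw": 72},
  {"slide": [0,0,-4.2],"dr": [0,0,0],"jaw": 72},
  {"slide": [-2.5,0.03,0],"dr": [0,0,0],"jaw": 25},
  {"slide": [-2.5,0.03,0],"dr": [0,0,0],"jaw": 25},
  {"slide": [-2.5,0.03,0],"dr": [0,0,0],"jaw": 25},
  {"slide": [0,0,0],"dr": [0,0,0],"jaw": 25},
  {"slide": [0,0,0],"dr": [0,0,0],"jaw": 25},
])

```text
clock: 7.85
tcp_pos: [535.3, -58.2, 161.5]
ee_rot: [-0.002, -3.141, 0.0]
force: [-0.8, -0.1, 0.5]
opening: 24.5
grasp_force: 0.0
```

Run:
```python
from h import *
snap('wrist','w4.png');snap('top','t4.png'); s=env.sense(); print(s['tcp_pos'],s['force'],s['opening'])
a=cv2.resize(cv2.imread('pics/w4.png')[60:400,150:410],(400,523)); b=cv2.resize(cv2.imread('pics/t4.png')[145:290,240:340],None,fx=3.6,fy=3.6,interpolation=cv2.INTER_CUBIC)
c=np.zeros((523,800,3),np.uint8); c[:,:400]=a; c[:522,400:760]=b; cv2.imwrite('pics/c4.png',np.clip(c*1.3,0,255).astype(np.uint8))
```

```text
[535.41254438 -58.07386856 161.82234525] [-0.0521771   0.26918896  0.11910685] 22.978537911977156
```

View pics/c4.png

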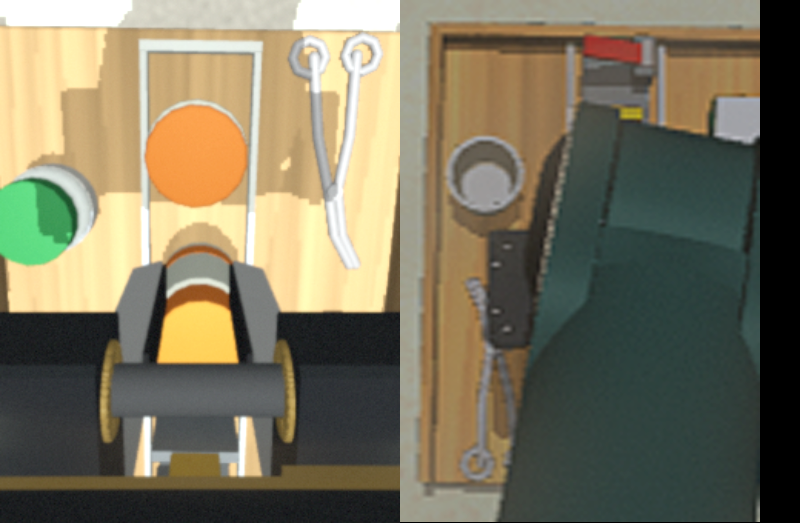

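The wrist crop shows A's whole cap at (196,155), upright and in the row, and B's base front at about (198,247) behind the fingers. The forceps and green jar are undisturbed.

Run:
```python
from h import *
f='w4.png';k=.65
P=lambda p:(150+p[0]*k,60+p[1]*k)
print('A cap',px2w(f,[P((196,155)),P((196,103)),P((196,207))],128).round(1),'B base',px2w(f,[P((198,247))],30).round(1),'lip',px2w(f,[P((200,52)),P((200,42))],46).round(1))
```

```text
A cap [[489.7 -58.4 128. ]
 [467.2 -58.4 128. ]
 [513.4 -58.4 128. ]] B base [[561.1 -57.4  30. ]] lip [[437.7 -56.2  46. ]
 [432.2 -56.2  46. ]]
```

arm_command([
  {"slide": [0,0,3.3],"dr": [0,0,0],"jaw": 25},
  {"slide": [0,0,3.3],"dr": [0,0,0],"jaw": 25},
  {"slide": [0,0,3.3],"dr": [0,0,0],"jaw": 25},
  {"slide": [0,0,0],"dr": [0,0,0],"jaw": 25},
  {"slide": [0.6,0,0],"dr": [0,0,0],"jaw": 25},
  {"slide": [0.6,0,0],"dr": [0,0,0],"jaw": 25},
  {"slide": [0.5,0,0],"dr": [0,0,0],"jaw": 25},
  {"slide": [0.5,0,0],"dr": [0,0,0],"jaw": 25},
  {"slide": [0.5,0,0],"dr": [0,0,0],"jaw": 25},
  {"slide": [0.5,0,0],"dr": [0,0,0],"jaw": 25},
  {"slide": [0.4,0,0],"dr": [0,0,0],"jaw": 25},
  {"slide": [0,0,0],"dr": [0,0,0],"jaw": 25},
])

```text
clock: 9.45
tcp_pos: [499.7, -58.0, 62.7]
ee_rot: [-0.001, -3.141, 0.0]
force: [-0.3, 0.1, -0.1]
opening: 23.3
grasp_force: 0.0
```

arm_command([
  {"slide": [0.3,0,0],"dr": [0,0,0],"jaw": 25},
  {"slide": [0.2,0,0],"dr": [0,0,0],"jaw": 25},
  {"slide": [0,0,0],"dr": [0,0,0],"jaw": 25},
])

```text
clock: 9.82
tcp_pos: [494.9, -58.0, 62.8]
ee_rot: [-0.001, -3.141, 0.0]
force: [-0.3, -0.3, 0.0]
opening: 23.4
grasp_force: 0.0
```

arm_command([
  {"slide": [0.2,0,0],"dr": [0,0,0],"jaw": 25},
  {"slide": [0,0,0],"dr": [0,0,0],"jaw": 25},
])

```text
clock: 10.07
tcp_pos: [493.5, -58.0, 63.0]
ee_rot: [0.001, 3.14, -0.0]
force: [3.8, 0.4, 1.8]
opening: 23.4
grasp_force: 1.9
```

A is against the lip: 3.8 N contact at TCP x=493.5, so the lip is at about 436. Next I go behind B.

arm_command([
  {"slide": [-0.3,0,0],"dr": [0,0,0],"jaw": 25},
  {"slide": [0,0,-3.3],"dr": [0,0,0],"jaw": 25},
  {"slide": [0,0,-3.3],"dr": [0,0,0],"jaw": 25},
  {"slide": [0,0,-3.3],"dr": [0,0,0],"jaw": 25},
  {"slide": [-4.4,0,0],"dr": [0,0,0],"jaw": 25},
  {"slide": [-4.4,0,0],"dr": [0,0,0],"jaw": 25},
  {"slide": [-4.4,0,0],"dr": [0,0,0],"jaw": 25},
  {"slide": [0,0,0],"dr": [0,0,0],"jaw": 25},
  {"slide": [0,0,3.3],"dr": [0,0,0],"jaw": 25},
  {"slide": [0,0,3.3],"dr": [0,0,0],"jaw": 25},
  {"slide": [0,0,3.3],"dr": [0,0,0],"jaw": 25},
  {"slide": [0,0,0],"dr": [0,0,0],"jaw": 25},
])

```text
clock: 11.58
tcp_pos: [625.9, -58.0, 60.8]
ee_rot: [-0.002, -3.137, 0.0]
force: [0.2, -0.2, 1.4]
opening: 23.7
grasp_force: 0.0
```

arm_command([
  {"slide": [0.7,0,0],"dr": [0,0,0],"jaw": 25},
  {"slide": [0.7,0,0],"dr": [0,0,0],"jaw": 25},
  {"slide": [0.7,0,0],"dr": [0,0,0],"jaw": 25},
  {"slide": [0.7,0,0],"dr": [0,0,0],"jaw": 25},
  {"slide": [0.7,0,0],"dr": [0,0,0],"jaw": 25},
  {"slide": [0.7,0,0],"dr": [0,0,0],"jaw": 25},
  {"slide": [0.7,0,0],"dr": [0,0,0],"jaw": 25},
  {"slide": [0.7,0,0],"dr": [0,0,0],"jaw": 25},
  {"slide": [0.6,0,0],"dr": [0,0,0],"jaw": 25},
  {"slide": [0.5,0,0],"dr": [0,0,0],"jaw": 25},
  {"slide": [0.5,0,0],"dr": [0,0,0],"jaw": 25},
  {"slide": [0,0,0],"dr": [0,0,0],"jaw": 25},
])

```text
clock: 13.08
tcp_pos: [555.6, -58.0, 62.7]
ee_rot: [-0.001, -3.141, -0.0]
force: [0.8, -0.1, -0.4]
opening: 23.4
grasp_force: 0.0
```

Contact is expected at about TCP x=545.5.

arm_command([
  {"slide": [0.4,0,0],"dr": [0,0,0],"jaw": 25},
  {"slide": [0.3,0,0],"dr": [0,0,0],"jaw": 25},
  {"slide": [0,0,0],"dr": [0,0,0],"jaw": 25},
])

```text
clock: 13.45
tcp_pos: [548.8, -58.0, 62.7]
ee_rot: [-0.001, -3.141, 0.0]
force: [0.1, 0.6, -0.3]
opening: 23.4
grasp_force: 0.0
```

arm_command([
  {"slide": [0.2,0,0],"dr": [0,0,0],"jaw": 25},
  {"slide": [0,0,0],"dr": [0,0,0],"jaw": 25},
])

```text
clock: 13.7
tcp_pos: [547.0, -58.0, 62.8]
ee_rot: [-0.001, -3.142, 0.0]
force: [0.3, -0.2, 0.9]
opening: 23.5
grasp_force: 0.1
```

arm_command([
  {"slide": [0.1,0,0],"dr": [0,0,0],"jaw": 25},
  {"slide": [0,0,0],"dr": [0,0,0],"jaw": 25},
])

```text
clock: 13.95
tcp_pos: [546.1, -58.0, 62.8]
ee_rot: [0.001, 3.141, -0.0]
force: [0.8, 0.6, 0.1]
opening: 23.9
grasp_force: 0.7
```

arm_command([
  {"slide": [0.1,0,0],"dr": [0,0,0],"jaw": 25},
  {"slide": [0,0,0],"dr": [0,0,0],"jaw": 25},
])

```text
clock: 14.2
tcp_pos: [545.8, -58.0, 63.1]
ee_rot: [0.001, 3.14, -0.0]
force: [6.0, -0.9, 0.2]
opening: 23.6
grasp_force: 2.2
```

arm_command([
  {"slide": [-0.3,0,0],"dr": [0,0,0],"jaw": 25},
  {"slide": [0,0,-4.5],"dr": [0,0,0],"jaw": 25},
  {"slide": [0,0,-4.5],"dr": [0,0,0],"jaw": 25},
  {"slide": [0,0,-4.5],"dr": [0,0,0],"jaw": 25},
  {"slide": [-0.3,5.1,-0.2],"dr": [0,0,0],"jaw": 75},
  {"slide": [-0.3,5.1,-0.2],"dr": [0,0,0],"jaw": 75},
  {"slide": [-0.3,5.1,-0.2],"dr": [0,0,0],"jaw": 75},
  {"slide": [-0.3,5.1,-0.2],"dr": [0,0,0],"jaw": 75},
  {"slide": [-0.3,5.1,-0.2],"dr": [0,0,0],"jaw": 75},
  {"slide": [-0.3,5.1,-0.2],"dr": [0,0,0],"jaw": 75},
  {"slide": [-0.3,5.1,-0.2],"dr": [0,0,0],"jaw": 75},
  {"slide": [-0.3,5,-0.2],"dr": [0,0,0],"jaw": 75},
])

```text
clock: 15.7
tcp_pos: [572.0, 350.4, 213.5]
ee_rot: [-0.001, -3.141, 0.001]
force: [0.3, 1.0, 0.1]
opening: 70.3
grasp_force: 0.0
```

arm_command([
  {"slide": [0,0,0],"dr": [0,0,0.157],"jaw": 75},
  {"slide": [0,0,0],"dr": [0,0,0.157],"jaw": 75},
  {"slide": [0,0,0],"dr": [0,0,0.157],"jaw": 75},
  {"slide": [0,0,0],"dr": [0,0,0.157],"jaw": 75},
  {"slide": [0,0,0],"dr": [0,0,0.157],"jaw": 75},
  {"slide": [0,0,0],"dr": [0,0,0],"jaw": 75},
])

```text
clock: 16.45
tcp_pos: [572.0, 348.9, 213.3]
ee_rot: [-1.201, -2.902, 0.002]
force: [-0.4, 0.3, -0.6]
opening: 70.3
grasp_force: 0.0
```

Run:
```python
from h import *
snap('wrist','w5.png');snap('top','t5.png'); s=env.sense(); print(s['clock'],s['tcp_pos'],R.from_rotvec(s['ee_rot']).as_matrix().round(3).tolist(),s['opening'],np.array(s['joint_pos']).round(2))
a=cv2.resize(cv2.imread('pics/w5.png'),(480,360)); b=cv2.resize(cv2.imread('pics/t5.png')[145:290,240:320],None,fx=4,fy=4,interpolation=cv2.INTER_CUBIC)
c=np.zeros((580,800,3),np.uint8); c[:360,:480]=a; c[:,480:800]=b; cv2.imwrite('pics/c5.png',np.clip(c*1.3,0,255).astype(np.uint8))
```

```text
16.55 [572.15494968 348.90575985 213.47911071] [[-0.71, 0.705, -0.001], [0.705, 0.71, -0.001], [-0.0, -0.001, -1.0]] 70.30255090280437 [-0.9   0.52  0.45  1.49 -0.23  1.19  0.37]
```

View pics/c5.png

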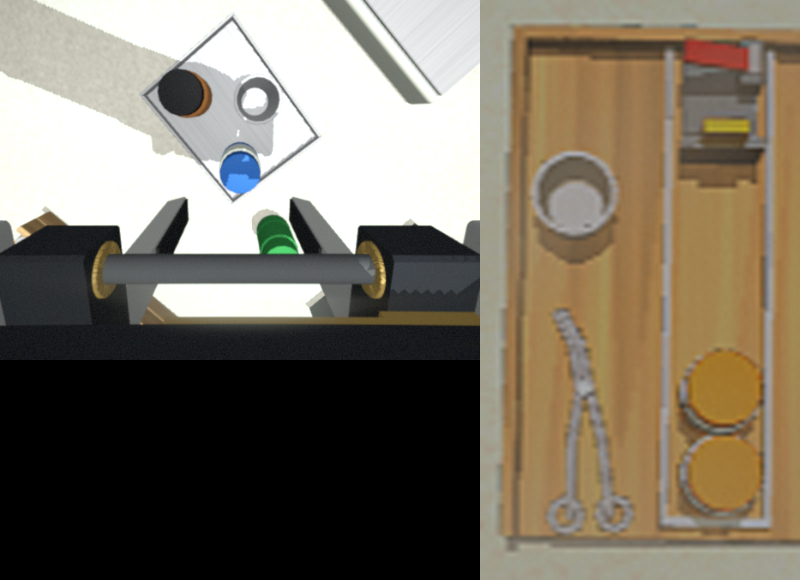

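In the top crop, A and B touch each other at the lip. In the wrist view the blue cap is at (240,173), with the beaker at (258,99) and the amber jar at (181,92). The green bottle outside the tray is not meant.

Run:
```python
from h import *
f='w5.png'; im=cv2.imread('pics/'+f); hsv=cv2.cvtColor(im,cv2.COLOR_BGR2HSV); m=cv2.inRange(hsv,(95,120,60),(125,255,255)); m[:,:240]=0;m[:,320:]=0;m[:150]=0;m[240:]=0
ys,xs=np.nonzero(m); c,r=cv2.minEnclosingCircle(np.c_[xs,ys].astype(np.float32)); print(c,r)
p=px2w(f,[c,(c[0]+r,c[1]),(c[0],c[1]-r),(c[0],c[1]+r)],100); print(p.round(1), np.linalg.norm(p[0]-p[1]))
print('beaker',px2w(f,[(258*7/6,99*7/6)],80).round(1),'green',px2w('top1.png',[(162,174)],98).round(1))
s=env.sense();M=R.from_rotvec(s['ee_rot']).as_matrix();print('slide cm',(M.T@(p[0]-s['tcp_pos'])/10).round(2))
```

```text
(281.8500061035156, 196.0) 29.079689025878906
[[571.7 354.7 100. ]
 [591.5 374.5 100. ]
 [551.8 374.4 100. ]
 [592.5 334.1 100. ]] 28.01836356407064
beaker [[531.4 421.1  80. ]] green [[689.6 299.2  98. ]]
slide cm [ 0.44  0.39 11.35]
```

arm_command([
  {"slide": [-0.06,0.2,2.35],"dr": [0,0,0],"jaw": 75},
  {"slide": [0,0,2.35],"dr": [0,0,0],"jaw": 75},
  {"slide": [0,0,2.35],"dr": [0,0,0],"jaw": 75},
  {"slide": [0,0,2.35],"dr": [0,0,0],"jaw": 75},
  {"slide": [0,0,2.35],"dr": [0,0,0],"jaw": 75},
  {"slide": [0,0,2.35],"dr": [0,0,0],"jaw": 75},
  {"slide": [0,0,2.35],"dr": [0,0,0],"jaw": 75},
  {"slide": [0,0,0],"dr": [0,0,0],"jaw": 75},
  {"slide": [0,0,0],"dr": [0,0,0],"jaw": 48},
  {"slide": [0,0,0],"dr": [0,0,0],"jaw": 48},
  {"slide": [0,0,0],"dr": [0,0,0],"jaw": 48},
  {"slide": [0,0,0],"dr": [0,0,0],"jaw": 48},
])

```text
clock: 18.05
tcp_pos: [574.7, 350.2, 50.3]
ee_rot: [1.202, 2.902, 0.002]
force: [-1.2, -0.9, 7.6]
opening: 51.6
grasp_force: 30.0
```

arm_command([
  {"slide": [0,0,-1.0],"dr": [0,0,0],"jaw": 45},
  {"slide": [0,0,-1.5],"dr": [0,0,0],"jaw": 45},
  {"slide": [0,0,-2.5],"dr": [0,0,0],"jaw": 45},
  {"slide": [0,0,-2.5],"dr": [0,0,0],"jaw": 45},
  {"slide": [0,0,-3],"dr": [0,0,0],"jaw": 45},
  {"slide": [0,0,-3],"dr": [0,0,0],"jaw": 45},
  {"slide": [0,0,-3],"dr": [0,0,0],"jaw": 45},
  {"slide": [0,0,0],"dr": [0,0,0],"jaw": 45},
])

```text
clock: 19.05
tcp_pos: [575.2, 350.3, 217.6]
ee_rot: [1.202, 2.9, 0.006]
force: [-0.3, -0.3, -2.6]
opening: 51.6
grasp_force: 30.0
```

Run:
```python
from h import *
snap('side','s6.png'); snap('wrist','w6.png');s=env.sense(); print(s['clock'],s['tcp_pos'],s['force'],s['opening'],s['grasp_force'])
q=w2px('s6.png',[s['tcp_pos']])[0]; print(q)
x,y=int(q[0]),int(q[1]); b=cv2.resize(cv2.imread('pics/s6.png')[max(y-60,0):y+60,x-60:x+60],(480,480),interpolation=cv2.INTER_CUBIC)
a=cv2.imread('pics/w6.png')[:,140:420]
c=np.zeros((480,780,3),np.uint8);c[:,:480]=b;c[:420,490:770]=a; cv2.imwrite('pics/c6.png',c)
```

```text
19.15 [574.04069014 349.91005276 214.505073  ] [-0.91840767 -0.3196255  -1.14269104] 51.26601225766933 29.99929815530777
[231.62519533 133.79957269]
```

View pics/c6.png

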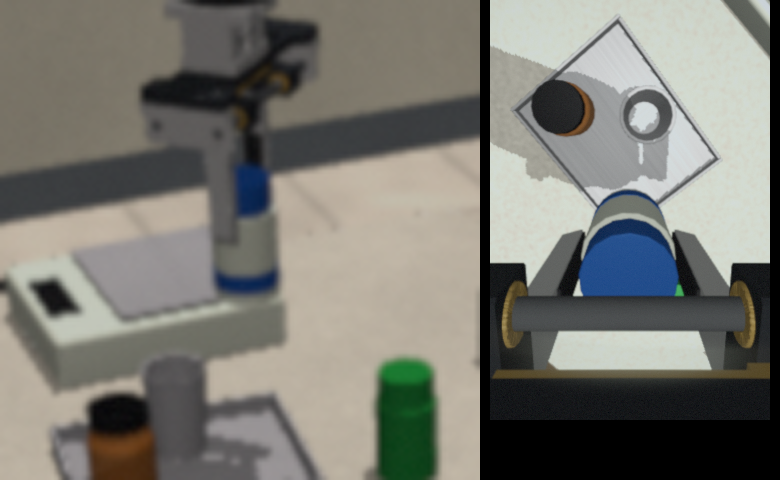

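The bottle is held upright and clear of the tray, with its base edge at (282,191) in the wrist image. The beaker and jar are unmoved. Next I work out its offset in the grip.

Run:
```python
from h import *
s=env.sense();f='w6.png';d=np.load('pics/w6.png.npz');M=R.from_rotvec(d['rot']).as_matrix();t=d['tcp']
for nm,p,z,r in [('base',(282,191),-47,26),('bodytop',(279,214),25,26),('capfront',(280,221),25,23.5)]:
    w=px2w(f,[p],t[2]+z)[0]; o=M.T@(w-t); print(nm,o.round(1),'centre x_tool',(o[0]-r).round(1))
print(t,s['tcp_pos'],M.round(3).tolist())
```

```text
base [22.1  3.3 47. ] centre x_tool -3.9
bodytop [ 23.7   0.9 -25. ] centre x_tool -2.3
capfront [ 19.9   1.4 -25. ] centre x_tool -3.6
[574.53225836 350.09479367 215.75121182] [574.04069014 349.91005276 214.505073  ] [[-0.707, 0.707, 0.002], [0.707, 0.707, 0.001], [-0.0, 0.002, -1.0]]
```

arm_command([
  {"slide": [0,0,0],"dr": [0,0,-0.157],"jaw": 45},
  {"slide": [0,0,0],"dr": [0,0,-0.157],"jaw": 45},
  {"slide": [0,0,0],"dr": [0,0,-0.157],"jaw": 45},
  {"slide": [0,0,0],"dr": [0,0,-0.157],"jaw": 45},
  {"slide": [0,0,0],"dr": [0,0,-0.157],"jaw": 45},
  {"slide": [0,-3,0],"dr": [0,0,0],"jaw": 45},
  {"slide": [0,-5,0],"dr": [0,0,0],"jaw": 45},
  {"slide": [0,-5,0],"dr": [0,0,0],"jaw": 45},
  {"slide": [0,-5,0],"dr": [0,0,0],"jaw": 45},
  {"slide": [0,-5,0],"dr": [0,0,0],"jaw": 45},
  {"slide": [0,-5,0],"dr": [0,0,0],"jaw": 45},
  {"slide": [0,-5,0],"dr": [0,0,0],"jaw": 45},
])

```text
clock: 20.65
tcp_pos: [573.2, 18.4, 213.5]
ee_rot: [-0.001, -3.14, 0.0]
force: [1.2, -0.1, -1.9]
opening: 51.9
grasp_force: 30.0
```

arm_command([
  {"slide": [0.3,-4,0],"dr": [0,0,0],"jaw": 45},
  {"slide": [0.3,-3.8,0],"dr": [0,0,0],"jaw": 45},
  {"slide": [0,0,0],"dr": [0,0,0],"jaw": 45},
  {"slide": [0,0,0],"dr": [0,0,0],"jaw": 45},
])

```text
clock: 21.15
tcp_pos: [567.6, -57.4, 213.7]
ee_rot: [-0.001, -3.141, -0.0]
force: [-0.3, 1.1, -1.3]
opening: 51.5
grasp_force: 30.0
```

Run:
```python
from h import *
s=env.sense(); print(s['clock'],s['tcp_pos'],R.from_rotvec(s['ee_rot']).as_matrix().round(3).tolist(),s['opening'],s['force'])
```

```text
21.15 [567.61065819 -57.42190226 213.70519207] [[-1.0, 0.0, -0.001], [0.0, 1.0, 0.0], [0.001, 0.0, -1.0]] 51.52981571176849 [-0.27719815  1.1362782  -1.28336753]
```

arm_command([
  {"slide": [-0.1,0,2.5],"dr": [0,0,0],"jaw": 45},
  {"slide": [0,0,2.5],"dr": [0,0,0],"jaw": 45},
  {"slide": [0,0,2.5],"dr": [0,0,0],"jaw": 45},
  {"slide": [0,0,2.5],"dr": [0,0,0],"jaw": 45},
  {"slide": [0,0,2.0],"dr": [0,0,0],"jaw": 45},
  {"slide": [0,0,1.3],"dr": [0,0,0],"jaw": 45},
  {"slide": [0,0,0],"dr": [0,0,0],"jaw": 45},
  {"slide": [0,0,0],"dr": [0,0,0],"jaw": 45},
])

```text
clock: 22.15
tcp_pos: [569.3, -57.8, 81.9]
ee_rot: [0.001, 3.141, -0.0]
force: [-0.0, -0.1, -0.8]
opening: 51.3
grasp_force: 30.0
```

arm_command([
  {"slide": [0,0,0.2],"dr": [0,0,0],"jaw": 45},
  {"slide": [0,0,0],"dr": [0,0,0],"jaw": 45},
])

```text
clock: 22.4
tcp_pos: [569.0, -58.0, 79.5]
ee_rot: [0.001, 3.141, -0.0]
force: [0.1, 1.0, -1.4]
opening: 51.5
grasp_force: 30.0
```

arm_command([
  {"slide": [0,0,0.15],"dr": [0,0,0],"jaw": 45},
  {"slide": [0,0,0],"dr": [0,0,0],"jaw": 45},
])

```text
clock: 22.65
tcp_pos: [568.8, -58.1, 77.7]
ee_rot: [-0.001, -3.141, 0.0]
force: [0.0, -0.2, -1.3]
opening: 51.3
grasp_force: 30.0
```

arm_command([
  {"slide": [0,0,0.1],"dr": [0,0,0],"jaw": 45},
  {"slide": [0,0,0],"dr": [0,0,0],"jaw": 45},
])

```text
clock: 22.9
tcp_pos: [568.9, -58.1, 76.7]
ee_rot: [-0.001, -3.141, 0.0]
force: [0.2, -0.5, -1.2]
opening: 51.5
grasp_force: 30.0
```

arm_command([
  {"slide": [0,0,0.1],"dr": [0,0,0],"jaw": 45},
  {"slide": [0,0,0],"dr": [0,0,0],"jaw": 45},
])

```text
clock: 23.15
tcp_pos: [569.1, -58.1, 76.3]
ee_rot: [0.001, 3.141, 0.0]
force: [-1.8, 0.5, 7.6]
opening: 51.2
grasp_force: 30.0
```

arm_command([
  {"slide": [0,0,0.1],"dr": [0,0,0],"jaw": 45},
  {"slide": [0,0,0],"dr": [0,0,0],"jaw": 45},
])

```text
clock: 23.4
tcp_pos: [569.3, -58.1, 76.2]
ee_rot: [0.001, 3.141, 0.001]
force: [-8.8, 1.0, 25.6]
opening: 51.5
grasp_force: 30.0
```

It is on the shelf. I'll relieve the load, release, rise and look at the row and tab.

arm_command([
  {"slide": [0,0,-0.15],"dr": [0,0,0],"jaw": 45},
  {"slide": [0,0,0],"dr": [0,0,0],"jaw": 60},
  {"slide": [0,0,0],"dr": [0,0,0],"jaw": 72},
  {"slide": [0,0,0],"dr": [0,0,0],"jaw": 72},
  {"slide": [0,0,-3.5],"dr": [0,0,0],"jaw": 72},
  {"slide": [0,0,-3.5],"dr": [0,0,0],"jaw": 72},
  {"slide": [0,0,-3.5],"dr": [0,0,0],"jaw": 72},
  {"slide": [-2,0,-1],"dr": [0,0,0],"jaw": 50},
  {"slide": [-4,0,0],"dr": [0,0,0],"jaw": 50},
  {"slide": [0,0,0],"dr": [0,0,0],"jaw": 50},
  {"slide": [0,0,0],"dr": [0,0,0],"jaw": 50},
])

```text
clock: 24.78
tcp_pos: [628.4, -58.3, 190.9]
ee_rot: [-0.002, -3.141, 0.0]
force: [0.5, 0.0, -0.3]
opening: 46.9
grasp_force: 0.0
```

Run:
```python
from h import *
snap('wrist','w7.png');snap('side','s7.png'); s=env.sense(); print(s['clock'],s['tcp_pos'],s['opening'])
a=cv2.resize(cv2.imread('pics/w7.png')[40:400,140:420],(390,500)); b=cv2.resize(cv2.imread('pics/s7.png')[200:300,215:365],(400,267),interpolation=cv2.INTER_CUBIC)
c=np.zeros((500,800,3),np.uint8); c[:,:390]=a; c[:267,400:800]=b; cv2.imwrite('pics/c7.png',np.clip(c*1.2,0,255).astype(np.uint8))
```

```text
24.875 [628.26036034 -58.23226893 191.26330739] 47.20073684185271
```

View pics/c7.png

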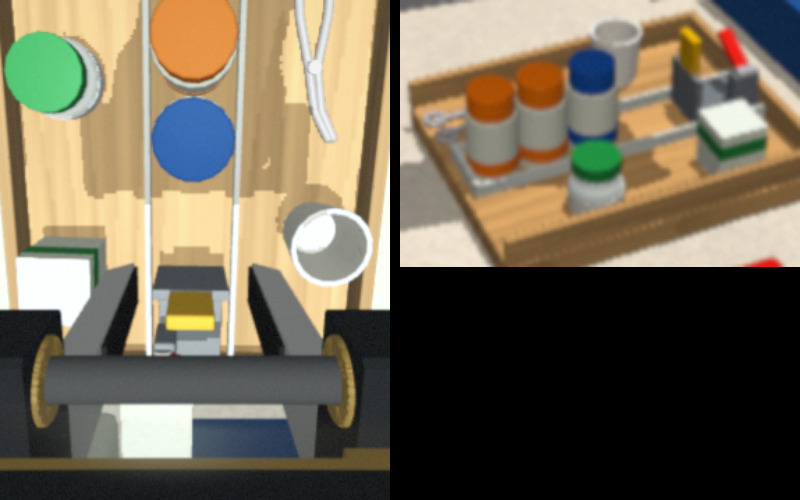

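All three bottles stand upright in the row, the blue one at crop (193,138) close behind B. The tab's top face is at crop (190,308-328). The cup, jar and carton are in place.

Run:
```python
from h import *
f='w7.png'; P=lambda u,v:(140+u*280/390,40+v*.72)
print('tabtop',px2w(f,[P(190,308),P(190,328),P(167,318),P(215,318)],130).round(1))
print('face top',px2w(f,[P(190,287)],90).round(1),'face foot',px2w(f,[P(190,266)],30).round(1))
print('new cap',px2w(f,[P(193,138),P(193,97),P(193,181)],128).round(1))
```

```text
tabtop [[669.4 -59.5 130. ]
 [682.4 -59.5 130. ]
 [675.8 -73.4 130. ]
 [675.9 -44.4 130. ]]
face top [[671.3 -59.7  90. ]] face foot [[675.8 -60.1  30. ]]
new cap [[569.2 -57.7 128. ]
 [547.5 -57.7 128. ]
 [593.1 -57.7 128. ]]
```

arm_command([
  {"slide": [-2.5,-0.06,0],"dr": [0,0,0],"jaw": 52},
  {"slide": [-2.5,0,0],"dr": [0,0,0],"jaw": 52},
  {"slide": [0,0,0],"dr": [0,0,0],"jaw": 52},
  {"slide": [0,0,2.5],"dr": [0,0,0],"jaw": 52},
  {"slide": [0,0,2.5],"dr": [0,0,0],"jaw": 52},
  {"slide": [0,0,2.4],"dr": [0,0,0],"jaw": 52},
  {"slide": [0,0,0],"dr": [0,0,0],"jaw": 52},
  {"slide": [0,0,0],"dr": [0,0,0],"jaw": 25},
  {"slide": [0,0,0],"dr": [0,0,0],"jaw": 25},
  {"slide": [0,0,0],"dr": [0,0,0],"jaw": 25},
  {"slide": [0,0,0],"dr": [0,0,0],"jaw": 25},
])

```text
clock: 26.25
tcp_pos: [679.3, -60.0, 118.5]
ee_rot: [0.002, 3.14, -0.002]
force: [-1.2, -4.5, 5.6]
opening: 28.8
grasp_force: 30.0
```

arm_command([
  {"slide": [0.3,0,0],"dr": [0,0,0],"jaw": 25},
  {"slide": [0.6,0,0],"dr": [0,0,0],"jaw": 25},
  {"slide": [0.6,0,0],"dr": [0,0,0],"jaw": 25},
  {"slide": [0,0,0],"dr": [0,0,0],"jaw": 25},
])

```text
clock: 26.75
tcp_pos: [664.3, -59.8, 118.5]
ee_rot: [0.002, 3.14, -0.002]
force: [-2.2, -5.0, 7.0]
opening: 29.2
grasp_force: 30.0
```

arm_command([
  {"slide": [0.6,-0.05,0],"dr": [0,0,0],"jaw": 25},
  {"slide": [0.6,0,0],"dr": [0,0,0],"jaw": 25},
  {"slide": [0.6,0,0],"dr": [0,0,0],"jaw": 25},
  {"slide": [0.6,0,0],"dr": [0,0,0],"jaw": 25},
  {"slide": [0.6,0,0],"dr": [0,0,0],"jaw": 25},
  {"slide": [0.6,0,0],"dr": [0,0,0],"jaw": 25},
  {"slide": [0.6,0,0],"dr": [0,0,0],"jaw": 25},
  {"slide": [0.6,0,0],"dr": [0,0,0],"jaw": 25},
  {"slide": [0.5,0,0],"dr": [0,0,0],"jaw": 25},
  {"slide": [0,0,0],"dr": [0,0,0],"jaw": 25},
])

```text
clock: 28.0
tcp_pos: [611.5, -59.0, 118.5]
ee_rot: [0.001, 3.14, 0.0]
force: [-0.2, -0.8, 9.8]
opening: 29.3
grasp_force: 30.0
```

arm_command([
  {"slide": [0.3,0,0],"dr": [0,0,0],"jaw": 25},
  {"slide": [0.3,0,0],"dr": [0,0,0],"jaw": 25},
  {"slide": [0,0,0],"dr": [0,0,0],"jaw": 25},
])

```text
clock: 28.38
tcp_pos: [605.8, -59.0, 118.5]
ee_rot: [0.001, 3.139, 0.0]
force: [1.1, -0.3, 8.6]
opening: 29.1
grasp_force: 30.0
```

arm_command([
  {"slide": [0.2,0,0],"dr": [0,0,0],"jaw": 25},
  {"slide": [0,0,0],"dr": [0,0,0],"jaw": 25},
])

```text
clock: 28.62
tcp_pos: [604.0, -58.9, 118.5]
ee_rot: [0.001, 3.139, 0.0]
force: [2.6, -0.8, 6.8]
opening: 28.9
grasp_force: 30.0
```

arm_command([
  {"slide": [0.2,0,0],"dr": [0,0,0],"jaw": 25},
  {"slide": [0,0,0],"dr": [0,0,0],"jaw": 25},
])

```text
clock: 28.88
tcp_pos: [602.0, -58.9, 118.5]
ee_rot: [0.001, 3.139, 0.0]
force: [2.3, -0.3, 7.3]
opening: 29.2
grasp_force: 30.0
```

arm_command([
  {"slide": [0.1,0,0],"dr": [0,0,0],"jaw": 25},
  {"slide": [0,0,0],"dr": [0,0,0],"jaw": 25},
])

```text
clock: 29.12
tcp_pos: [601.2, -58.9, 118.5]
ee_rot: [0.001, 3.139, 0.0]
force: [3.3, -0.0, 6.7]
opening: 28.9
grasp_force: 30.0
```

arm_command([
  {"slide": [0.1,0,0],"dr": [0,0,0],"jaw": 25},
  {"slide": [0,0,0],"dr": [0,0,0],"jaw": 25},
])

```text
clock: 29.38
tcp_pos: [600.2, -58.9, 118.5]
ee_rot: [0.001, 3.139, 0.0]
force: [3.3, -0.0, 6.5]
opening: 29.3
grasp_force: 30.0
```

arm_command([
  {"slide": [0.1,0,0],"dr": [0,0,0],"jaw": 25},
  {"slide": [0,0,0],"dr": [0,0,0],"jaw": 25},
])

```text
clock: 29.62
tcp_pos: [599.2, -58.9, 118.5]
ee_rot: [0.001, 3.139, 0.0]
force: [2.5, -0.4, 5.9]
opening: 28.5
grasp_force: 30.0
```

arm_command([
  {"slide": [0.1,0,0],"dr": [0,0,0],"jaw": 25},
  {"slide": [0,0,0],"dr": [0,0,0],"jaw": 25},
])

```text
clock: 29.88
tcp_pos: [598.5, -58.9, 118.5]
ee_rot: [0.001, 3.138, 0.0]
force: [6.5, -1.1, 5.4]
opening: 29.3
grasp_force: 30.0
```

arm_command([
  {"slide": [0.1,0,0],"dr": [0,0,0],"jaw": 25},
  {"slide": [0,0,0],"dr": [0,0,0],"jaw": 25},
])

```text
clock: 30.12
tcp_pos: [598.2, -58.8, 118.5]
ee_rot: [0.0, 3.136, -0.0]
force: [12.0, -1.2, -0.4]
opening: 29.3
grasp_force: 30.0
```

Force rose to 12 N, so the row is closed up. I'll release the tab, rise and shut the fingers for the lever.

arm_command([
  {"slide": [0,0,0],"dr": [0,0,0],"jaw": 35},
  {"slide": [0,0,0],"dr": [0,0,0],"jaw": 52},
  {"slide": [0,0,0],"dr": [0,0,0],"jaw": 52},
  {"slide": [0,0,-2],"dr": [0,0,0],"jaw": 52},
  {"slide": [0,0,-3],"dr": [0,0,0],"jaw": 52},
  {"slide": [0,0,-3],"dr": [0,0,0],"jaw": 52},
  {"slide": [0,0,0],"dr": [0,0,0],"jaw": 0},
  {"slide": [0,0,0],"dr": [0,0,0],"jaw": 0},
  {"slide": [0,0,0],"dr": [0,0,0],"jaw": 0},
])

```text
clock: 31.25
tcp_pos: [595.4, -59.1, 196.4]
ee_rot: [-0.001, -3.14, 0.0]
force: [0.3, 0.1, -0.3]
opening: 22.4
grasp_force: 0.0
```

```bash
cat > m.py <<'E'
from h import *
import sys
t=sys.argv[1]
s=env.sense(); print(s['clock'],s['tcp_pos'],s['opening'],s['force'])
snap('side','s%s.png'%t);snap('top','t%s.png'%t)
def blobs(f,lo,hi,box,amin=8):
    im=cv2.imread('pics/'+f);m=cv2.inRange(cv2.cvtColor(im,cv2.COLOR_BGR2HSV),lo,hi);z=np.zeros_like(m);x0,y0,x1,y1=box;z[y0:y1,x0:x1]=m[y0:y1,x0:x1]
    n,l,st,ce=cv2.connectedComponentsWithStats(z);return [(st[i].tolist(),ce[i].round(1).tolist()) for i in range(1,n) if st[i][4]>=amin]
for f in ['side1.png','s%s.png'%t]: print(f,'red',blobs(f,(0,150,80),(6,255,255),(290,195,370,260)),'or',blobs(f,(7,150,80),(18,255,255),(230,210,320,280)),'yel',blobs(f,(20,150,80),(35,255,255),(240,195,360,250)),'blue',blobs(f,(100,120,50),(125,255,255),(240,200,320,280)))
face=591
def lever(th): # th above level; upper-face points along lever
    return [[face+60,-59-20+L*np.cos(th)-4.4*np.sin(th),81+L*np.sin(th)+4.4*np.cos(th)] for L in (5,28,51)]
for th in (.5,-.2): print('lever',th,w2px('s%s.png'%t,lever(th)).round(1).tolist())
E
python3 m.py 8
```

```text
31.25 [595.44428665 -59.08983674 196.35148941] 22.44451665558256 [ 0.25559712  0.06514124 -0.28051589]
side1.png red [([335, 211, 10, 14, 78], [339.1, 217.6])] or [([281, 217, 19, 17, 255], [289.9, 224.4]), ([254, 223, 20, 19, 305], [263.7, 231.6]), ([281, 246, 20, 7, 63], [290.6, 249.6]), ([255, 254, 20, 8, 72], [264.2, 258.3])] yel [([320, 210, 9, 18, 111], [323.5, 217.7])] blue []
s8.png red [([309, 217, 10, 15, 79], [313.2, 223.9])] or [([308, 216, 12, 14, 23], [313.3, 220.4]), ([239, 222, 38, 24, 593], [257.3, 233.2]), ([309, 222, 5, 10, 10], [311.0, 226.5]), ([241, 254, 36, 12, 131], [258.9, 260.0])] yel [([294, 218, 6, 17, 76], [296.9, 225.8])] blue [([277, 219, 17, 16, 228], [285.3, 226.6]), ([290, 249, 5, 4, 8], [292.5, 250.6]), ([279, 251, 6, 3, 12], [280.8, 252.0])]
lever 0.5 [[317.2, 231.9], [313.7, 224.7], [310.3, 217.5]]
lever -0.2 [[316.5, 232.1], [312.5, 229.2], [308.6, 226.4]]
```

The open lever's projection matches the red blob at (313,224), so face≈591 is right. I go above the lever tip.

arm_command([
  {"slide": [-2.8,1.4,0],"dr": [0,0,0],"jaw": 0},
  {"slide": [-2.8,1.3,0],"dr": [0,0,0],"jaw": 0},
  {"slide": [0,0,0],"dr": [0,0,0],"jaw": 0},
  {"slide": [0,0,3.0],"dr": [0,0,0],"jaw": 0},
  {"slide": [0,0,3.0],"dr": [0,0,0],"jaw": 0},
  {"slide": [0,0,0.8],"dr": [0,0,0],"jaw": 0},
  {"slide": [0,0,0],"dr": [0,0,0],"jaw": 0},
])

```text
clock: 32.22
tcp_pos: [651.7, -32.5, 129.5]
ee_rot: [-0.002, -3.141, 0.0]
force: [-0.2, -0.5, 0.6]
opening: 0.3
grasp_force: 0.0
```

arm_command([
  {"slide": [0,0,0.5],"dr": [0,0,0],"jaw": 0},
  {"slide": [0,0,0.5],"dr": [0,0,0],"jaw": 0},
  {"slide": [0,0,0.5],"dr": [0,0,0],"jaw": 0},
  {"slide": [0,0,0.5],"dr": [0,0,0],"jaw": 0},
  {"slide": [0,0,0.4],"dr": [0,0,0],"jaw": 0},
  {"slide": [0,0,0],"dr": [0,0,0],"jaw": 0},
])

```text
clock: 32.98
tcp_pos: [651.8, -32.2, 104.9]
ee_rot: [-0.001, -3.141, 0.0]
force: [0.4, 0.2, -0.5]
opening: 0.4
grasp_force: 0.0
```

arm_command([
  {"slide": [0,0,0.4],"dr": [0,0,0],"jaw": 0},
  {"slide": [0,0,0.3],"dr": [0,0,0],"jaw": 0},
])

```text
clock: 33.22
tcp_pos: [652.3, -31.0, 98.5]
ee_rot: [0.0, 3.141, 0.002]
force: [0.0, 8.4, 5.2]
opening: 0.3
grasp_force: 5.0
```

```bash
python3 m.py 9 | sed 's/or.*yel/yel/'
```

```text
33.225 [652.30755409 -31.01074046  98.45206828] 0.2756164130447612 [0.02741266 8.37993815 5.24393699]
side1.png red [([335, 211, 10, 14, 78], [339.1, 217.6])] yel [([320, 210, 9, 18, 111], [323.5, 217.7])] blue []
s9.png red [([309, 218, 10, 14, 64], [313.0, 224.5])] yel [([294, 218, 6, 17, 71], [297.0, 226.0])] blue [([277, 219, 17, 16, 228], [285.3, 226.6]), ([290, 249, 5, 3, 8], [292.4, 250.4]), ([279, 251, 4, 3, 9], [280.1, 251.9])]
lever 0.5 [[317.2, 231.9], [313.7, 224.7], [310.3, 217.5]]
lever -0.2 [[316.5, 232.1], [312.5, 229.2], [308.6, 226.4]]
```

The fingers slid just past the lever's end (y-force 8 N) and the lever is still open. I'll go up, shift 10 mm inwards and press again.

arm_command([
  {"slide": [0,0.2,-1.5],"dr": [0,0,0],"jaw": 0},
  {"slide": [0,0,-2],"dr": [0,0,0],"jaw": 0},
  {"slide": [0,-1.3,0],"dr": [0,0,0],"jaw": 0},
  {"slide": [0,0,0],"dr": [0,0,0],"jaw": 0},
  {"slide": [0,0,0.5],"dr": [0,0,0],"jaw": 0},
  {"slide": [0,0,0.5],"dr": [0,0,0],"jaw": 0},
  {"slide": [0,0,0.4],"dr": [0,0,0],"jaw": 0},
])

```text
clock: 34.2
tcp_pos: [651.7, -43.0, 118.5]
ee_rot: [-0.001, -3.141, 0.0]
force: [0.3, -0.1, -0.3]
opening: 0.5
grasp_force: 0.0
```

arm_command([
  {"slide": [0,0,0.4],"dr": [0,0,0],"jaw": 0},
  {"slide": [0,0,0.4],"dr": [0,0,0],"jaw": 0},
])

```text
clock: 34.45
tcp_pos: [651.9, -43.2, 111.0]
ee_rot: [-0.001, -3.142, 0.0]
force: [-0.3, 0.1, -0.0]
opening: 0.5
grasp_force: 0.0
```

arm_command([
  {"slide": [0,0,0.4],"dr": [0,0,0],"jaw": 0},
  {"slide": [0,0,0.3],"dr": [0,0,0],"jaw": 0},
  {"slide": [0,0,0.2],"dr": [0,0,0],"jaw": 0},
])

```text
clock: 34.83
tcp_pos: [651.9, -43.2, 102.1]
ee_rot: [-0.001, -3.142, 0.0]
force: [-0.1, -0.9, -0.2]
opening: 0.2
grasp_force: 0.0
```

```bash
python3 m.py 10 | sed 's/or.*yel/yel/'
python3 - <<'E'
from h import *
snap('wrist','w10.png')
for f in ['s8.png','s9.png','s10.png']:
    im=cv2.imread('pics/'+f);m=cv2.inRange(cv2.cvtColor(im,cv2.COLOR_BGR2HSV),(0,130,60),(9,255,255))
    print(f);print('\n'.join(''.join('#' if v else '.' for v in r) for r in m[212:236,304:326]))
s=env.sense();t=s['tcp_pos'];print('tip px',w2px('s10.png',[t-[0,0,14],t-[8,0,14],t+[8,0,-14]]).round(1))
E
```

```text
34.825 [651.89188649 -43.1973331  102.10490827] 0.16134399268498395 [-0.14218783 -0.90907939 -0.16104686]
side1.png red [([335, 211, 10, 14, 78], [339.1, 217.6])] yel [([320, 210, 9, 18, 111], [323.5, 217.7])] blue []
s10.png red [([309, 220, 10, 12, 57], [313.3, 225.2])] yel [([294, 218, 7, 17, 75], [296.9, 226.0])] blue [([277, 219, 17, 16, 228], [285.3, 226.6]), ([290, 249, 5, 3, 8], [292.4, 250.4]), ([279, 251, 4, 3, 9], [280.1, 251.9])]
lever 0.5 [[317.2, 231.9], [313.7, 224.7], [310.3, 217.5]]
lever -0.2 [[316.5, 232.1], [312.5, 229.2], [308.6, 226.4]]
s8.png
......................
......................
......................
......................
.......##.............
.....#####............
....######............
....#######...........
.....######...........
.....#######..........
.....#######..........
......#######.........
......#######.........
.......#######........
.......#######........
........#######.......
........#######.......
.........#######......
.........######.......
..........##..........
......................
......................
......................
[... 495 characters left out ...]
..................
......................
......................
......................
s10.png
......................
......................
......................
......................
......................
......................
......................
....#...##............
....######............
....#######...........
.....######...........
......######..........
......######..........
.......######.........
.......######.........
........######........
........######........
.........######.......
.........######.......
.........###..........
......................
......................
......................
......................
tip px [[311.6 225.2]
 [309.  225.9]
 [314.2 224.5]]
```

The lever has begun to move down (top row 216→219). I'll continue pressing in small steps.

arm_command([
  {"slide": [0,0,0.3],"dr": [0,0,0],"jaw": 0},
  {"slide": [0,0,0],"dr": [0,0,0],"jaw": 0},
])

```text
clock: 35.22
tcp_pos: [651.8, -43.2, 99.1]
ee_rot: [-0.001, -3.141, 0.0]
force: [-0.6, -0.2, -0.2]
opening: 0.6
grasp_force: 0.0
```

arm_command([
  {"slide": [0,0,0.3],"dr": [0,0,0],"jaw": 0},
  {"slide": [0,0,0.1],"dr": [0,0,0],"jaw": 0},
])

```text
clock: 35.48
tcp_pos: [652.0, -43.2, 95.2]
ee_rot: [0.001, 3.142, -0.0]
force: [-1.0, 0.8, 1.8]
opening: 0.2
grasp_force: 0.7
```

```bash
python3 m.py 11 | sed 's/or.*yel/yel/'
python3 - <<'E'
from h import *
for f in ['s11.png']:
    im=cv2.imread('pics/'+f);m=cv2.inRange(cv2.cvtColor(im,cv2.COLOR_BGR2HSV),(0,130,60),(9,255,255))
    print('\n'.join(''.join('#' if v else '.' for v in r) for r in m[212:236,304:326]))
E
```

```text
35.475 [651.96236605 -43.18184838  95.15418293] 0.21304119498220828 [-0.97664591  0.76044315  1.82610527]
side1.png red [([335, 211, 10, 14, 78], [339.1, 217.6])] yel [([320, 210, 9, 18, 111], [323.5, 217.7])] blue []
s11.png red [([309, 221, 10, 11, 51], [313.6, 226.0])] yel [([294, 218, 6, 17, 73], [296.9, 226.0])] blue [([277, 219, 17, 16, 228], [285.3, 226.6]), ([290, 249, 5, 3, 8], [292.4, 250.4]), ([279, 251, 4, 3, 9], [280.1, 251.9])]
lever 0.5 [[317.2, 231.9], [313.7, 224.7], [310.3, 217.5]]
lever -0.2 [[316.5, 232.1], [312.5, 229.2], [308.6, 226.4]]
......................
......................
......................
......................
......................
......................
......................
......................
......................
........###...........
.....######...........
......######..........
......######..........
......#######.........
.......######.........
.......#######........
........######........
.........######.......
.........#######......
..........###.........
......................
......................
......................
......................
```

Contact holds and the lever follows. I press on to the hard end.

arm_command([
  {"slide": [0,0,0.3],"dr": [0,0,0],"jaw": 0},
  {"slide": [0,0,0.3],"dr": [0,0,0],"jaw": 0},
])

```text
clock: 35.83
tcp_pos: [652.0, -43.2, 89.2]
ee_rot: [0.001, 3.141, -0.0]
force: [1.1, 1.3, 2.9]
opening: 0.8
grasp_force: 0.9
```

arm_command([
  {"slide": [0,0,0.3],"dr": [0,0,0],"jaw": 0},
])

```text
clock: 35.95
tcp_pos: [651.9, -43.1, 86.0]
ee_rot: [-0.001, -3.142, -0.0]
force: [0.1, 0.8, 1.8]
opening: 0.3
grasp_force: 0.9
```

arm_command([
  {"slide": [0,0,0.2],"dr": [0,0,0],"jaw": 0},
])

```text
clock: 36.08
tcp_pos: [651.8, -43.2, 84.0]
ee_rot: [-0.001, -3.141, 0.0]
force: [-0.1, 1.0, 1.7]
opening: 0.7
grasp_force: 0.8
```

```bash
python3 m.py 12 | sed 's/or.*yel/yel/'
python3 - <<'E'
from h import *
print(env.tip_extent)
for f in ['s12.png']:
    im=cv2.imread('pics/'+f);m=cv2.inRange(cv2.cvtColor(im,cv2.COLOR_BGR2HSV),(0,130,60),(9,255,255))
    print('\n'.join(''.join('#' if v else '.' for v in r) for r in m[212:236,304:326]))
E
```

```text
36.075 [651.84652017 -43.15524961  84.01756672] 0.6664970390798143 [-0.14628891  1.00407986  1.68323762]
side1.png red [([335, 211, 10, 14, 78], [339.1, 217.6])] yel [([320, 210, 9, 18, 111], [323.5, 217.7])] blue []
s12.png red [([310, 225, 8, 7, 35], [313.4, 227.9])] yel [([294, 218, 6, 17, 74], [296.9, 225.9])] blue [([277, 219, 17, 16, 228], [285.3, 226.6]), ([290, 249, 5, 3, 8], [292.4, 250.4]), ([279, 251, 4, 3, 9], [280.1, 251.9])]
lever 0.5 [[317.2, 231.9], [313.7, 224.7], [310.3, 217.5]]
lever -0.2 [[316.5, 232.1], [312.5, 229.2], [308.6, 226.4]]
14.0
......................
......................
......................
......................
......................
......................
......................
......................
......................
......................
......................
......................
..........#...........
......#####...........
.....#######..........
......#######.........
.......######.........
........######........
........#######.......
.........###..........
......................
......................
......................
......................
```

arm_command([
  {"slide": [0,0,0.2],"dr": [0,0,0],"jaw": 0},
])

```text
clock: 36.3
tcp_pos: [651.9, -43.2, 82.3]
ee_rot: [0.001, 3.142, -0.0]
force: [-0.7, 2.1, 2.7]
opening: 0.3
grasp_force: 0.9
```

arm_command([
  {"slide": [0,0,0.2],"dr": [0,0,0],"jaw": 0},
])

```text
clock: 36.42
tcp_pos: [652.0, -43.1, 80.2]
ee_rot: [0.001, 3.141, 0.0]
force: [0.6, 1.7, 1.8]
opening: 0.3
grasp_force: 0.9
```

arm_command([
  {"slide": [0,0,0.2],"dr": [0,0,0],"jaw": 0},
])

```text
clock: 36.55
tcp_pos: [652.0, -43.1, 78.2]
ee_rot: [0.001, 3.141, -0.0]
force: [0.2, 1.9, 0.8]
opening: 0.6
grasp_force: 1.0
```

arm_command([
  {"slide": [0,0,0.2],"dr": [0,0,0],"jaw": 0},
])

```text
clock: 36.67
tcp_pos: [652.0, -43.2, 76.2]
ee_rot: [0.001, 3.141, -0.0]
force: [-0.2, 1.8, 1.9]
opening: 0.3
grasp_force: 1.0
```

arm_command([
  {"slide": [0,0.4,0],"dr": [0,0,0],"jaw": 0},
  {"slide": [0,0.2,-3],"dr": [0,0,0],"jaw": 0},
  {"slide": [0,0,-4],"dr": [0,0,0],"jaw": 0},
  {"slide": [4,0,-3],"dr": [0,0,0],"jaw": 0},
  {"slide": [5,0,-2],"dr": [0,0,0],"jaw": 0},
  {"slide": [5,0,0],"dr": [0,0,0],"jaw": 0},
  {"slide": [5,0,0],"dr": [0,0,0],"jaw": 0},
  {"slide": [0,0,0],"dr": [0,0,0],"jaw": 0},
])

```text
clock: 37.67
tcp_pos: [459.4, -36.9, 196.6]
ee_rot: [-0.002, -3.142, -0.002]
force: [1.1, -0.3, 0.4]
opening: 0.4
grasp_force: 0.0
```

Run:
```python
from h import *
snap('side','s13.png');snap('top','t13.png');snap('wrist','w13.png')
s=env.sense();print(s['clock'],s['tcp_pos'],s['opening'])
for f,(x0,y0,x1,y1) in [('s13.png',(300,212,326,240)),('t13.png',(280,175,325,210)),('w13.png',(200,240,340,420))]:
    im=cv2.imread('pics/'+f);h=cv2.cvtColor(im,cv2.COLOR_BGR2HSV);m=cv2.inRange(h,(0,130,60),(9,255,255)); m2=cv2.inRange(h,(20,130,60),(35,255,255))
    for nm,q in (('red',m),('yel',m2)):
        ys,xs=np.nonzero(q[y0:y1,x0:x1]); 
        if len(xs): print(f,nm,len(xs),xs.min()+x0,xs.max()+x0,ys.min()+y0,ys.max()+y0)
    if f[0]!='w': print('\n'.join(''.join('#' if v else 'y' if w else '.' for v,w in zip(r,r2)) for r,r2 in zip(m[y0:y1,x0:x1],m2[y0:y1,x0:x1])))
for th in (.5,0,-.2):
    P=[[651+dx,-59-20+L*np.cos(th)-4.4*np.sin(th),81+L*np.sin(th)+4.4*np.cos(th)] for L in (0,51) for dx in(-8,8)]
    for f in ('s13.png','t13.png','w13.png'): print(th,f,w2px(f,P).round(1).tolist())
```

```text
37.825 [462.61772043 -36.94737594 196.57366733] 0.3442441151321171
s13.png red 55 307 318 224 232
..........................
..........................
..........................
..........................
..........................
..........................
..........................
..........................
..........................
..........................
..........................
..........................
.........###..............
.......#######............
.......########...........
........########..........
.........########.........
..........########........
...........########.......
............####..........
.............#............
..........................
..........................
..........................
..........................
..........................
..........................
..........................
t13.png red 95 288 305 187 193
t13.png yel 46 295 318 198 209
.............................................
.............................................
.............................................
.............................................

[... 1479 characters left out ...]
39 246 377
0.5 s13.png [[315.3, 234.2], [320.5, 232.7], [307.7, 218.2], [313.0, 216.8]]
0.5 t13.png [[308.9, 193.1], [308.8, 187.0], [291.9, 191.2], [291.9, 185.0]]
0.5 w13.png [[237.3, 361.8], [237.7, 374.3], [278.3, 379.1], [278.3, 392.3]]
0 s13.png [[314.9, 233.6], [320.2, 232.2], [306.1, 224.0], [311.3, 222.6]]
0 t13.png [[308.1, 193.0], [308.0, 186.9], [288.3, 192.9], [288.3, 186.9]]
0 w13.png [[239.2, 362.2], [239.6, 374.7], [285.9, 362.1], [285.9, 374.7]]
-0.2 s13.png [[314.7, 233.5], [320.0, 232.0], [306.1, 227.1], [311.2, 225.7]]
-0.2 t13.png [[307.7, 193.0], [307.7, 186.9], [288.3, 193.6], [288.3, 187.6]]
-0.2 w13.png [[240.0, 362.1], [240.4, 374.6], [285.6, 355.6], [285.5, 367.8]]
```

The images put the lever at about -0.15 rad, nearly but not surely at the hard end of -0.2. I press again further in, watching the force.

arm_command([
  {"slide": [-5,-0.3,0],"dr": [0,0,0],"jaw": 0},
  {"slide": [-5,-0.3,0],"dr": [0,0,0],"jaw": 0},
  {"slide": [-5,-0.3,0],"dr": [0,0,0],"jaw": 0},
  {"slide": [-4,-0.2,0],"dr": [0,0,0],"jaw": 0},
  {"slide": [0,0,0],"dr": [0,0,0],"jaw": 0},
  {"slide": [0,0,4],"dr": [0,0,0],"jaw": 0},
  {"slide": [0,0,4],"dr": [0,0,0],"jaw": 0},
  {"slide": [0,0,1.6],"dr": [0,0,0],"jaw": 0},
  {"slide": [0,0,0],"dr": [0,0,0],"jaw": 0},
])

```text
clock: 38.95
tcp_pos: [651.6, -48.3, 99.9]
ee_rot: [-0.001, -3.14, 0.0]
force: [0.7, 0.1, 0.7]
opening: 0.6
grasp_force: 0.0
```

arm_command([
  {"slide": [0,0,0.3],"dr": [0,0,0],"jaw": 0},
  {"slide": [0,0,0.2],"dr": [0,0,0],"jaw": 0},
])

```text
clock: 39.2
tcp_pos: [652.5, -48.2, 96.3]
ee_rot: [0.001, 3.14, 0.0]
force: [0.6, 0.3, 0.7]
opening: 0.4
grasp_force: 0.0
```

arm_command([
  {"slide": [0,0,0.3],"dr": [0,0,0],"jaw": 0},
])

```text
clock: 39.33
tcp_pos: [652.3, -48.2, 92.9]
ee_rot: [0.001, 3.141, -0.0]
force: [-0.3, -0.0, -0.4]
opening: 0.9
grasp_force: 0.0
```

arm_command([
  {"slide": [0,0,0.2],"dr": [0,0,0],"jaw": 0},
])

```text
clock: 39.45
tcp_pos: [651.9, -48.2, 90.3]
ee_rot: [0.001, 3.141, -0.0]
force: [0.5, -0.3, 0.0]
opening: 0.3
grasp_force: 0.0
```

arm_command([
  {"slide": [0,0,0.3],"dr": [0,0,0],"jaw": 0},
])

```text
clock: 39.58
tcp_pos: [652.0, -48.2, 87.3]
ee_rot: [0.001, 3.141, -0.0]
force: [-0.7, 0.9, -0.2]
opening: 0.2
grasp_force: 0.0
```

arm_command([
  {"slide": [0,0,0.3],"dr": [0,0,0],"jaw": 0},
])

```text
clock: 39.7
tcp_pos: [651.9, -48.2, 84.1]
ee_rot: [-0.001, -3.142, 0.0]
force: [-0.4, -0.0, -0.0]
opening: 0.4
grasp_force: 0.0
```

arm_command([
  {"slide": [0,0,0.3],"dr": [0,0,0],"jaw": 0},
])

```text
clock: 39.83
tcp_pos: [651.9, -48.3, 81.0]
ee_rot: [-0.001, -3.142, 0.0]
force: [0.2, -0.6, 0.1]
opening: 0.5
grasp_force: 0.0
```

arm_command([
  {"slide": [0,0,0.2],"dr": [0,0,0],"jaw": 0},
  {"slide": [0,0,0],"dr": [0,0,0],"jaw": 0},
])

```text
clock: 40.08
tcp_pos: [651.8, -48.2, 79.1]
ee_rot: [-0.001, -3.141, 0.0]
force: [-0.2, -0.5, 0.5]
opening: 0.7
grasp_force: 0.0
```

arm_command([
  {"slide": [0,0,0.3],"dr": [0,0,0],"jaw": 0},
])

```text
clock: 40.2
tcp_pos: [652.1, -48.3, 76.4]
ee_rot: [0.001, 3.141, -0.0]
force: [-0.5, 0.4, 0.1]
opening: 0.6
grasp_force: 0.0
```

arm_command([
  {"slide": [0,0,0.2],"dr": [0,0,0],"jaw": 0},
])

```text
clock: 40.33
tcp_pos: [652.1, -48.2, 74.3]
ee_rot: [0.001, 3.141, -0.0]
force: [0.3, 1.1, 2.2]
opening: 0.4
grasp_force: 1.1
```

arm_command([
  {"slide": [0,0,0.2],"dr": [0,0,0],"jaw": 0},
])

```text
clock: 40.45
tcp_pos: [652.1, -48.3, 72.4]
ee_rot: [0.001, 3.141, -0.0]
force: [0.1, 0.1, 9.6]
opening: 0.2
grasp_force: 5.0
```

Run:
```python
from h import *
snap('side','s14.png');s=env.sense();t=s['tcp_pos'];print(t,s['force'])
f='s14.png';im=cv2.imread('pics/'+f);h=cv2.cvtColor(im,cv2.COLOR_BGR2HSV)
x0,y0,x1,y1=285,195,340,245
m=cv2.inRange(h,(0,130,60),(9,255,255))
for r in range(y0,y1): print(r,''.join('#' if m[r,c] else 'y' if 20<h[r,c,0]<35 and h[r,c,1]>130 else '%X'%(h[r,c,2]//16) for c in range(x0,x1)))
print(w2px(f,[t-[0,0,14],t,t+[0,0,83]]))
```

```text
[652.17488302 -48.26996459  72.36941709] [-1.36503922  0.12224164  7.53592588]
195 CCCCCCCCCCCCB952111111111222111111111112222222222223222
196 CCCCCCCCCCCCCB85211111122222211111111222222222222222322
197 CCCCCCCCCCCCCCB8521111234432221112222222222222222322222
198 CCCCCCCCCCCCCCCB852111354442111222222222222222223332221
199 CCCCCCCCCCCCCCCCB85212444332112222222222222222222221111
200 CCCCCCCCCCCCCCCCCB8522443332111222222222222222111111222
201 CCCCCCCCCCCCCCCCCCB853343332211122222222221111112223344
202 CCCCCCCCCCCCCCCCCCCB85443333221112222211111122233445555
203 CCCCCCCCCCCCCCCCCCCCB9754433322211111111222334455556666
204 CCCCCCCCCCCCCCCCCCCCCBA75543333322112223344555566665555
205 CCCCCCCCCCCCCCCCCCCCCCB75554333433333444556666666655455
206 CCCCCCCCCCBBCCCCCCCCCCB75555443444455566666666666654455
207 CCCCCCBBBBAABBBBCCCCCCA75555554455656666666666666665555
208 CCCCBAA99999999AABCBBA965555655555656666666666666666666
209 CCCB99988888888889AAA9865555665566545666666666666666666
210 CCBA888888888888788998655455665565444566666666667788877
211 CCB9888888888888777776555456665565445666666666788AABA98
2
[... 1366 characters left out ...]
ABBBBBBCCCCC
235 6666666776445556667778776544445555544469ABBBBBBCCCCCCCC
236 666777776543444567666655543334444444447ABBCCCCCCCCCCCCC
237 777777776543334456655444443334444444458BCCCCCCCCCCCCCCC
238 777777766543334445444444443333444344458BCCCCCCCCCCCCCCC
239 777777776543333444444444444333444443458BCCCCBBBBCCCCDDD
240 777777766543334444444444444333444444358BCBBBA9ABCCDDDDD
241 777777766543333444444444443334444444458BCBA999BCDDDDDDD
242 777777766543333444444444443333444444458BCB89ABCDDDDDDDD
243 777777766543333444444444443333444443458BCA88BCDDDDDDDDD
244 777777766543333444444444443333443433347ABA779CDDDDDDDDD
[[312.23948368 235.05418704]
 [312.38951691 230.87441919]
 [313.31291308 205.13635945]]
```

The closed fingertips evidently sit higher than when open, ending at image row 228, which explains the depth offset. The force is now rising steeply, so I press a little more to confirm the hard end.

arm_command([
  {"slide": [0,0,0.1],"dr": [0,0,0],"jaw": 0},
  {"slide": [0,0,0],"dr": [0,0,0],"jaw": 0},
])

```text
clock: 40.75
tcp_pos: [652.4, -48.3, 72.1]
ee_rot: [0.001, 3.141, 0.0]
force: [-2.1, -0.3, 12.5]
opening: 0.5
grasp_force: 6.3
```

arm_command([
  {"slide": [0,0,0.05],"dr": [0,0,0],"jaw": 0},
  {"slide": [0,0,0],"dr": [0,0,0],"jaw": 0},
])

```text
clock: 41.0
tcp_pos: [652.6, -48.3, 72.0]
ee_rot: [0.001, 3.14, 0.0]
force: [-4.9, 0.3, 17.1]
opening: 0.5
grasp_force: 8.2
```

That is the hard end: 17 N with no further travel. I retreat and verify by measurement.

arm_command([
  {"slide": [0,0,-1],"dr": [0,0,0],"jaw": 0},
  {"slide": [0,0,-4],"dr": [0,0,0],"jaw": 0},
  {"slide": [0,0,-4],"dr": [0,0,0],"jaw": 0},
  {"slide": [2,0,-3.5],"dr": [0,0,0],"jaw": 0},
  {"slide": [5,0,0],"dr": [0,0,0],"jaw": 30},
  {"slide": [5,0,0],"dr": [0,0,0],"jaw": 30},
  {"slide": [5,0,0],"dr": [0,0,0],"jaw": 30},
  {"slide": [0,0,0],"dr": [0,0,0],"jaw": 30},
  {"slide": [0,0,0],"dr": [0,0,0],"jaw": 30},
])

```text
clock: 42.12
tcp_pos: [482.5, -47.9, 196.3]
ee_rot: [0.001, 3.141, 0.0]
force: [0.9, -0.0, 0.5]
opening: 28.0
grasp_force: 0.0
```

Run:
```python
from h import *
snap('side','s15.png');snap('wrist','w15.png')
s=env.sense();print(s['clock'],s['tcp_pos'],s['force'])
for f,(x0,y0,x1,y1) in [('s15.png',(300,212,326,240)),('w15.png',(200,240,340,420))]:
    h=cv2.cvtColor(cv2.imread('pics/'+f),cv2.COLOR_BGR2HSV);m=cv2.inRange(h,(0,130,60),(9,255,255))
    ys,xs=np.nonzero(m[y0:y1,x0:x1]); 
    if len(xs): print(f,len(xs),xs.min()+x0,xs.max()+x0,ys.min()+y0,ys.max()+y0)
    for th in (0,-.2): print(th,w2px(f,[[651+dx,-79+L*np.cos(th)-4.4*np.sin(th),81+L*np.sin(th)+4.4*np.cos(th)] for L in (0,51) for dx in(-8,8)]).round(1).tolist())
    if f[0]=='s': print('\n'.join(''.join('#' if v else '.' for v in r) for r in m[y0:y1,x0:x1]))
h=cv2.cvtColor(cv2.imread('pics/s15.png'),cv2.COLOR_BGR2HSV)
for nm,lo,hi in [('or',(7,150,80),(18,255,255)),('yel',(20,150,80),(35,255,255)),('blue',(100,120,50),(125,255,255))]:
    z=np.zeros(h.shape[:2],np.uint8);z[205:275,235:305]=cv2.inRange(h,lo,hi)[205:275,235:305];n,l,st,ce=cv2.connectedComponentsWithStats(z)
    print(nm,[(st[i].tolist(),ce[i].round(1).tolist()) for i in range(1,n) if st[i][4]>8])
print('pred caps',w2px('s15.png',[[x,-58,128] for x in (461.5,513.5,565.5)]).round(1).tolist(),'tab',w2px('s15.png',[[597,-59,107]]).round(1).tolist())
```

```text
42.225 [482.70159115 -48.09603383 195.85122057] [ 0.043994   -0.0199008   0.50819894]
s15.png 45 307 317 226 232
0 [[314.9, 233.6], [320.2, 232.2], [306.1, 224.0], [311.3, 222.6]]
-0.2 [[314.7, 233.5], [320.0, 232.0], [306.1, 227.1], [311.2, 225.7]]
..........................
..........................
..........................
..........................
..........................
..........................
..........................
..........................
..........................
..........................
..........................
..........................
..........................
..........................
.........####.............
.......#######............
.......#########..........
........#########.........
.........#########........
...........#####..........
............##............
..........................
..........................
..........................
..........................
..........................
..........................
..........................
w15.png 564 256 295 339 357
0 [[249.1, 346.3], [249.4, 359.1], [296.6, 346.3], [296.4, 359.1]]
-0.2 [[249.9, 346.2], [250.2, 359.1], [295.9, 340.1], [295.7, 352.6]]
or [([239, 222, 38, 24, 593], [257.3, 233.0]), ([241, 254, 36, 12, 125], [258.6, 260.0])]
yel [([294, 218, 6, 17, 71], [297.0, 225.8])]
blue [([277, 219, 17, 16, 232], [285.2, 226.3]), ([289, 249, 6, 3, 9], [292.0, 250.4]), ([279, 251, 4, 3, 9], [280.1, 251.9])]
pred caps [[248.3, 233.2], [267.1, 228.2], [285.4, 223.4]] tab [[296.3, 227.3]]
```

The lever is fully down (measured end rows match -0.2 rad), the row is closed and upright, and the gripper is clear.

```bash
python3 -c "
from station import env; print(env.sign_off())"
```

```text
the job is handed in; nothing more can be done
None
```

I handed the job in at about 42 s: both orange bottles are at the lip with the new blue one behind them, the stop touches it, the lever was then pressed fully down, and the gripper is clear. While being moved, the front orange bottle tilted about 0.15 rad and was stood up again, and the first two lever presses missed before the third locked it.

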